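# Spin, brake and lock the round print bed

### The arm

A 6-joint arm with a two-finger parallel gripper is mounted at the origin on the work surface. World frame = base frame: x ahead of the robot, y to its left, z up, the work surface at z = 0. Lengths are in m, angles in degrees, forces in N, time in s.
With the tool pointing down it reaches from about 0.4 to 0.825 m from the base axis. Payload 7 kg.
Tool frame: the origin (TCP) lies midway between the tips of the shut fingers; the grasp point (between the pads) lies 19 mm behind it (r.hold_point_z is the distance from the TCP to the grasp point, in m); x points along the fingers, y is the direction in which the jaws open and shut, and the axes are right-handed (so a half turn about x gives the same grasp; the last joint's range is limited). The gripper opens to 88 mm and grips with 3 to 60 N. Pads are 19 mm wide; open, the fingers measure 130 mm over their backs; the gripper's body (78 mm by 193 mm) begins 47 mm behind the grasp point.
Start: joints at [-49.326, 20.546, 0.682, 0, -70.136, -16.507], TCP at [0.276, -0.616, 0.227] pointing down, gripper open.
Joint ranges: [-176.03, 176.03], [-82.01, 121.73], [-58.28, 71.71], [-173.87, 95.51], [-174.79, -0.11], [-173.66, 173.66]. Speed limits (degrees/s): [136.94, 136.94, 172.46, 180, 180, 180].

### API

Orientations are given as [roll, pitch, yaw] about the fixed x, y, z axes, in that order (R = Rz(yaw) Ry(pitch) Rx(roll)).
In Python, from plant import r, viewer, order gives the robot as it stands. The module is installed in compiled form; this text tells all that it offers.
- The arm moves only by the shell command python3 -m creep 'ROWS' [FORCE]. ROWS is JSON, a list of rows, each an object of numbers: "ax", "ay", "az": the turn, a rotation vector about the tool's x, y, z in degrees; "tx", "ty", "tz": the shift along the tool's x, y, z in m; "fingers": the finger opening in m, from 0 to 0.0876. A call has 1 to 5 rows; each row is the pose to reach, as a shift and turn from the pose commanded when the call began, along the tool's axes at that moment; what a row does not reach only later rows make up. A row lasts 1/10 s, in which the tool goes at most 50 mm and 8.59 degrees, less where a joint would pass 70% of its speed; a pose out of reach is approached as far as the arm can. A call with a gripper value outside its range is refused whole. The fingers move at their own pace and stop on an object; FORCE is the grip in N (left out, the last holds). Time passes only in rows, so rows that repeat a pose let the fingers close. It gives the time, the measured TCP pose, the force and the opening at its end, in the units of the state.
- r.get_state(): the state, without advancing time (a new reading comes with each control period).
- viewer.capture(name): name is "scene" or "top"; returns a dict with "pixels" (420x560x3 uint8, blue, green, red), "depth" (420x560 float32, m along the optical axis (not along the pixel's ray), 0 where there is no reading), "fx", "fy", "cx", "cy" (pixels), "rvec" (rotation vector, rad) and "tvec" (3), from world to camera coordinates, as OpenCV has them. Camera axes: x right, y down, z forward; pixel columns grow to the right and rows downward; lengths in m; the calibration is good to about 2 mm. A picture is of the moment at which its call begins.
- order.close_job(): hands the job in, once; it reports no verdict.
The state is a dict: "time_s": time; "joints": joint angles; "qd": joint speeds; "joint_torque": joint torques, N m; "tcp_pos": TCP position; "eef_rot": TCP orientation; "contact_force": force on the tool from outside, world axes, zero at the start; "moment": the same for the moment, N m; "gripper_width": finger opening in m.
Only numpy, scipy, OpenCV 4.12 (cv2) and the standard library are available. Lean on these libraries where they do the work, as an engineer would, in place of code of your own. Each camera call takes 0.05 s, during which the arm holds its last target.

### The job

Check and park the round print bed: push its black knob so that the bed spins freely anticlockwise (seen from above), let its notch pass the channel at least once without touching it, then brake it gently with a touch on the flat of the bed so that it stops with the notch in line with the channel; once the notch has passed the channel, the knob is not to be touched again. Only when the bed has stopped there and you have let go of it, lift the hold-down clip by its handle, slide the steel tongue along the channel fully home into the notch, and lower the clip onto it. Leave everything else on the table where it is.

Things in the scene. Friction and masses are not known exactly. Their poses are not given: they have to be found in the camera images.
- printer_base: fixed black base of the printer. Origin: at table height under the bed's vertical axis; z up; -y points from the bed along the channel, away from the bed. A slab 230 x 230 x 20 mm lies under the bed; the channel block, 115 mm wide, its deck 30 mm above the table, runs from y = -115 to -300 mm.
- channel_mouth (a point): middle of the channel's end at the bed, at deck height (base frame y = -114 mm, 30 mm above the table). The channel is 28 mm wide, between two aluminium rails (each 12 mm wide, tops 40 mm above the table) that run from y = -114 to -270 mm; it is open at both ends.
- bed (a joint): turning angle of the bed, rad, growing anticlockwise from above, not wrapped. Notch in line with the channel: 0, 2 pi, 4 pi, ... It starts at rest between -5.9 and -2.2; 0 is the notch's first pass of the channel, so stop it at 2 pi or a later whole turn. It runs freely, losing each second about a tenth of its speed plus 0.13 rad/s; a finger pressing on it stops it almost at once; then it stays put.
- carriage: the sprung spindle that carries the bed with its knob, on the base's axis: origin 20 mm above the table when up. Pressed down it yields after about 2 N, then 1 mm for each 1.5 N, for at most 7 mm, and springs back up. The bed does not tilt. A finger that slips sideways as it lifts off can set the bed turning again: lift off slowly. Resting off line, it can be dragged round by a pressing finger.
- notch (a point): middle of the notch's mouth at the rim, at the height of the bed's flat top (47 mm above the table). The bed is a plain aluminium disc, 220 mm across and 18 mm thick, with this one rectangular notch in its rim, 40 mm wide and 44 mm deep (its floor is 66 mm from the axis).
- knob: black upright round knob, 20 mm across and 35 mm high, fixed on the bed's top 45 mm from the axis, 90 degrees anticlockwise of the notch. Origin: centre of its foot on the bed's top; its top is 82 mm above the table.
- clip (a joint): angle of the hold-down clip, rad: 0 down (as at the start, its pad hanging 3 mm above the deck, blocking the channel), grows as it is lifted, up to 1.0 (the ball then 92 mm above the table). Lying on the tongue it reads about 0.18; above 0.4 it is clear of the tongue. The hinge is stiff (about 1.5 N at the handle) and stays where it is left.
- clip_hinge (a point): middle of the clip's hinge: level axis parallel to the channel, in the base's frame at x = +42, y = -140 mm, 60 mm above the table. Its two bearing cheeks (16 mm wide, 33 mm apart overall) reach 68 mm above the table.
- clip_handle (a point): centre of the black ball (20 mm across) on top of the clip's handle, a 12 mm round steel rod, 60 mm from the hinge axis. With the clip down it stands upright, the ball 120 mm above the table; pushing it towards the base's +x lifts the clip's pad, pushing it back towards -x lowers it.
- clip_pad (a point): underside of the clip's rubber pad, a roll 14 mm across and 18 mm long, 42 mm from the hinge axis on the base's -x side.
- tongue: loose flat steel locking tongue lying in the channel, 110 mm long (its y), 26 mm wide, 10 mm thick, 180 g, with a rounded nose at +y towards the bed and an upright tab across its rear end. Origin: centre of its underside. It starts with its nose 9 to 29 mm short of the clip.
- tongue_nose (a point): tip of the tongue's rounded nose, at half its thickness. Fully home it lies about 66 mm from the bed's axis, against the notch's floor.
- tongue_tab (a point): top middle of the tongue's upright tab: 24 mm wide across the channel, 12 mm thick, its top 51 mm above the tongue's underside; 104 mm behind the nose tip.
- gear: bystander: grey printed gear, 68 mm across, 24 mm high, beside the channel on the base's -x side; origin under its centre
- bracket: bystander: blue printed angle bracket, 50 x 60 mm, 48 mm high, beside the channel on the base's +x side; origin under its centre
- vase: bystander: grey printed vase, 60 mm across, 120 mm high, beyond the bed; origin under its centre
- spray_bottle: bystander: spray bottle, 72 mm across, 220 mm high, to the left of the bed; origin under its centre
- scraper: bystander: black-handled scraper, 200 mm long, low, lying between the robot and the base
- spool: bystander: spool lying flat, 190 mm across, 60 mm high, to the robot's right; origin under its centre
- screwdriver: bystander: screwdriver, 200 mm long, lying at the far left
- caliper: bystander: caliper, 190 mm long, lying on the left
There are look-alikes about, which are no part of the job. What is shaped like the tongue but purple is not meant.

How it is judged:
By the outcome, as a careful person would: the job done as asked, in the order asked, and still so for the second after the job is handed in, with the robot touching nothing.
It also fails if it takes over 69 s, if anything falls off the work surface, if the arm or the gripper's body presses on something with over 40 N, if the wrist force passes 120 N, or if a joint passes its speed limit or range.

## Working session

There is one attempt and no reset: what is moved stays moved. The work goes in short steps, Python scripts to look and compute and a shell command to move; the robot and the scene stay as the last step left them, time stands still between calls to the robot, and variables do not carry over. Pictures are saved under pics/ and viewed, and the job is handed in when it is done.

```bash
mkdir -p pics
python3 - <<'E'
from plant import r,viewer,order
import cv2,pickle
print(r.get_state(), r.hold_point_z)
for n in("scene","top"):
    c=viewer.capture(n); pickle.dump(c,open(f"{n}0.pkl","wb")); cv2.imwrite(f"pics/{n}0.png",c["pixels"])
    print(n,c["fx"],c["cx"],c["cy"],c["rvec"],c["tvec"])
E
```

```text
{'time_s': 0.0, 'joints': array([-4.93263558e+01,  2.05928197e+01,  6.32529849e-01, -2.06466310e-02,
       -7.01337045e+01, -1.65081626e+01]), 'qd': array([ 0.02287227, -0.01022095, -0.05274296, -0.07518237, -0.0610396 ,
       -0.02896061]), 'joint_torque': array([-1.19537628e-03, -5.82718670e+01,  2.93055439e+01,  6.99739069e+00,
        6.70002846e-03, -2.31056301e-04]), 'tcp_pos': array([ 0.27611915, -0.61540518,  0.22559594]), 'eef_rot': array([ 94.84273607,  89.90402209, 119.00118555]), 'contact_force': array([ 0.69008305,  0.05571199, -0.19332734]), 'moment': array([ 0.04213252, -0.05120964,  0.04358923]), 'gripper_width': 0.08747531861820766} 0.0188
scene 401.67239239829206 282.1023245586753 205.87471253618747 [ 2.15118739  1.23878949 -0.4535129 ] [-0.24604786 -0.30256281  1.71490203]
top 543.9542281582077 269.67713946843435 204.2316781835326 [ 2.20072679 -2.1824278   0.05325196] [-0.00291991  0.54220765  1.49114911]
```

View pics/scene0.png

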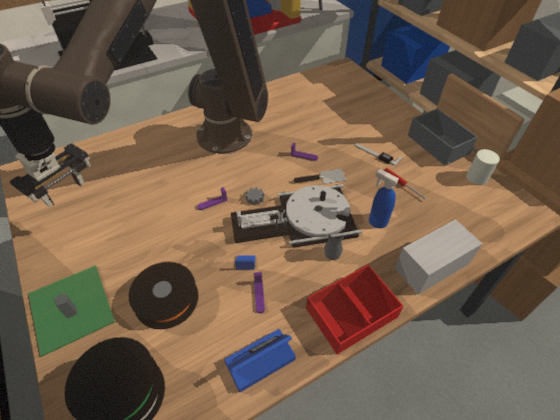

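View pics/top0.png

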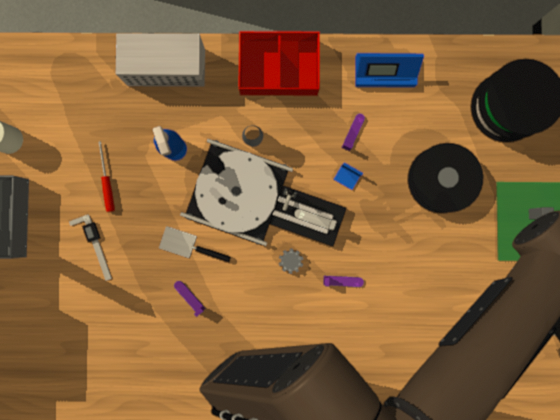

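```bash
cat > h.py <<'E'
import cv2,pickle,numpy as np
def load(n): return pickle.load(open(n,"rb"))
def R(c): return cv2.Rodrigues(np.array(c["rvec"],float))[0]
def ray(c,u,v,z):
    Rm=R(c);t=np.array(c["tvec"]).ravel();o=-Rm.T@t
    d=Rm.T@np.array([(u-c["cx"])/c["fx"],(v-c["cy"])/c["fy"],1]);s=(z-o[2])/d[2];return o+s*d
def proj(c,p):
    q=R(c)@np.array(p)+np.array(c["tvec"]).ravel();return np.array([c["fx"]*q[0]/q[2]+c["cx"],c["fy"]*q[1]/q[2]+c["cy"]])
def dep(c,u,v):
    d=c["depth"][int(round(v)),int(round(u))];Rm=R(c);q=np.array([(u-c["cx"])/c["fx"]*d,(v-c["cy"])/c["fy"]*d,d]);return Rm.T@(q-np.array(c["tvec"]).ravel())
def crop(c,x0,y0,x1,y1,k,name):
    cv2.imwrite(name,cv2.resize(c["pixels"][y0:y1,x0:x1],None,fx=k,fy=k,interpolation=cv2.INTER_CUBIC))
E
python3 - <<'E'
from h import *
c=load("top0.pkl");crop(c,170,130,360,255,4,"pics/t0c.png")
c=load("scene0.pkl");crop(c,220,165,370,275,5,"pics/s0c.png")
E
```

```text
(no output)
```

View pics/t0c.png

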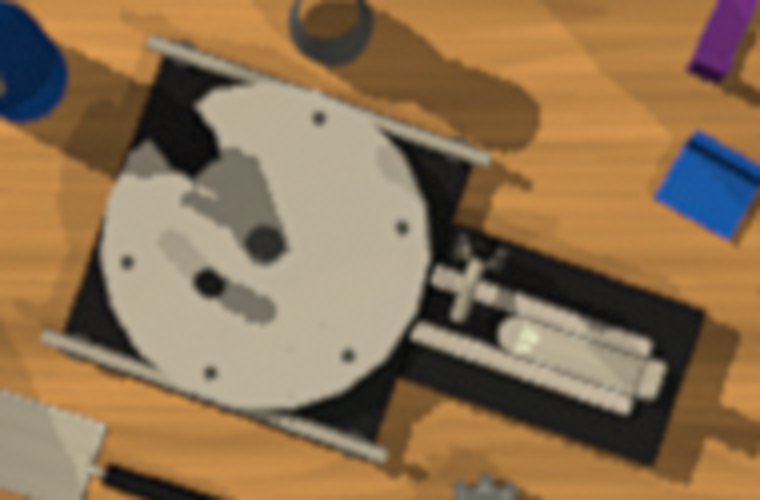

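View pics/s0c.png

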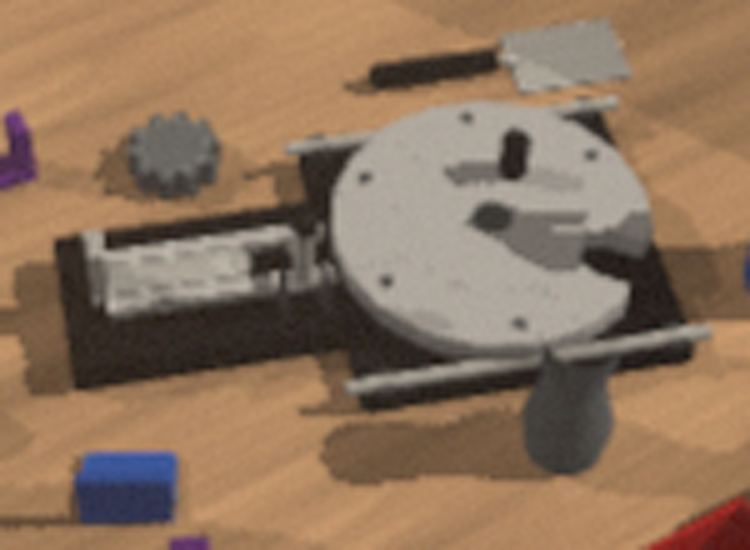

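Run:
```python
from h import *
np.set_printoptions(precision=4,suppress=True)
c=load("top0.pkl")
T=lambda u,v:(170+(u+.5)/4-.5,130+(v+.5)/4-.5)
for n,(u,v),z in [("railA0",(437,278),.04),("railA1",(652,346),.04),("railB0",(414,332),.04),("railB1",(632,405),.04),
 ("deckcornR1",(704,313),.03),("deckcornR2",(655,463),.03),("slabcornTL",(163,55),.02),("slabTR",(473,165),.02),("slabBL",(68,332),.02),("slabBR",(378,445),.02),
 ("knobtop",(210,283),.082),("bed centre cap",(265,243),.047),("tab",(650,378),.081),("nose",(503,335),.04),("ball",(470,262),.12),
 ("notchA",(200,100),.047),("notchB",(130,150),.047)]:
    print(n,ray(c,*T(u,v),z)[:2],dep(c,*T(u,v)))
# disc points by height
H,W=c["depth"].shape
Rm=R(c);t=np.array(c["tvec"]).ravel()
vv,uu=np.mgrid[0:H,0:W];d=c["depth"]
P=np.stack([(uu-c["cx"])/c["fx"]*d,(vv-c["cy"])/c["fy"]*d,d],-1)
P=(P-t)@Rm
m=(abs(P[...,2]-.047)<.005)&(uu>185)&(uu<285)&(vv>140)&(vv<240)&(d>0)
cs,_=cv2.findContours(m.astype(np.uint8),cv2.RETR_EXTERNAL,cv2.CHAIN_APPROX_NONE)
k=max(cs,key=cv2.contourArea).reshape(-1,2)
p=np.array([ray(c,u,v,.047)[:2] for u,v in k])
from scipy.optimize import least_squares
s=least_squares(lambda x:np.linalg.norm(p-x[:2],axis=1)-x[2],[*p.mean(0),.11],loss="soft_l1",f_scale=.002)
print(s.x,len(p))
mm=c["pixels"].copy();mm[m]=(0,0,255);cv2.imwrite("pics/m.png",cv2.resize(mm[130:255,170:360],None,fx=4,fy=4))
from plant import r
st=r.get_state();from scipy.spatial.transform import Rotation as Ro
print(Ro.from_euler("xyz",st["eef_rot"],degrees=True).as_matrix())
```

```text
railA0 [ 0.555  -0.0235] [ 0.5548 -0.0234  0.0424]
railA1 [ 0.5099 -0.1698] [ 0.5102 -0.1709  0.0298]
railB0 [ 0.5181 -0.0081] [ 0.5181 -0.0081  0.038 ]
railB1 [ 0.4698 -0.1563] [ 0.4698 -0.1572  0.0314]
deckcornR1 [ 0.5331 -0.2064] [ 0.5334 -0.2071  0.0249]
deckcornR2 [ 0.4305 -0.1731] [ 0.4305 -0.1727  0.034 ]
slabcornTL [0.7098 0.1677] [0.7085 0.1667 0.0279]
slabTR [ 0.6348 -0.048 ] [ 0.6371 -0.0486 -0.0006]
slabBL [0.5169 0.2304] [0.5169 0.2306 0.0191]
slabBR [0.4409 0.016 ] [0.4407 0.0163 0.0006]
knobtop [0.5478 0.1272] [0.5479 0.1274 0.0792]
bed centre cap [0.5774 0.0935] [0.5776 0.0937 0.0439]
tab [ 0.4874 -0.164 ] [ 0.4874 -0.164   0.0809]
nose [ 0.5165 -0.0686] [ 0.4613 -0.0066  1.5181]
ball [ 0.5604 -0.0437] [ 0.5669 -0.0461  0.0283]
notchA [0.6746 0.1389] [0.6742 0.1386 0.0496]
notchB [0.64  0.186] [0.6443 0.1906 0.012 ]
[0.5745 0.0932 0.108 ] 274
[[-0.0007 -0.4093  0.9124]
 [ 0.0013  0.9124  0.4093]
 [-1.      0.0015 -0.0002]]
```

View pics/m.png

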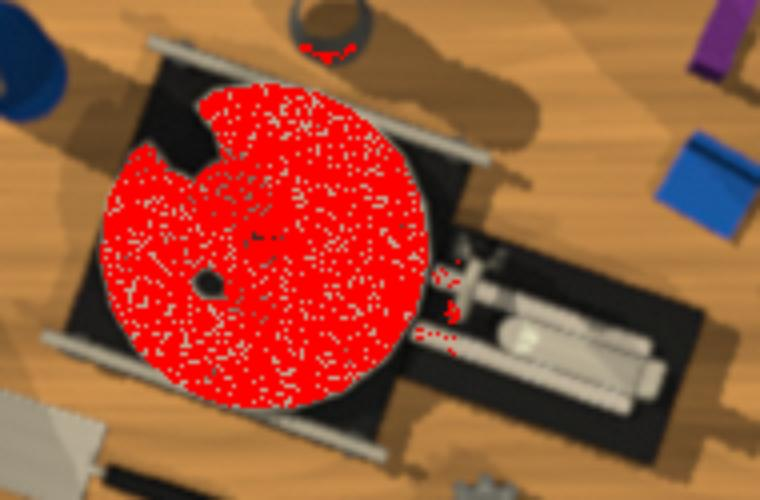

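Run:
```python
from h import *
np.set_printoptions(precision=3,suppress=True)
for n in("top0.pkl","scene0.pkl"):
    c=load(n);d=c["depth"];H,W=d.shape;vv,uu=np.mgrid[0:H,0:W]
    P=np.stack([(uu-c["cx"])/c["fx"]*d,(vv-c["cy"])/c["fy"]*d,d],-1);P=(P-np.array(c["tvec"]).ravel())@R(c)
    for nm,lo,hi in (("bottle",(.6,.15),(.85,.32)),("vase",(.66,.0),(.8,.14)),("clip",(.53,-.1),(.62,0))):
        m=(d>0)&(P[...,0]>lo[0])&(P[...,0]<hi[0])&(P[...,1]>lo[1])&(P[...,1]<hi[1])&(P[...,2]>.085)&(P[...,2]<.23)
        q=P[m]; print(n,nm,len(q),q.min(0) if len(q) else'',q.max(0) if len(q) else'',q.mean(0) if len(q) else '')
```

```text
top0.pkl bottle 679 [0.649 0.235 0.085] [0.728 0.299 0.227] [0.688 0.259 0.169]
top0.pkl vase 7 [0.706 0.038 0.087] [0.711 0.064 0.118] [0.708 0.049 0.106]
top0.pkl clip 49 [ 0.56  -0.061  0.117] [ 0.579 -0.043  0.132] [ 0.569 -0.052  0.125]
scene0.pkl bottle 745 [0.652 0.232 0.085] [0.733 0.298 0.224] [0.701 0.257 0.158]
scene0.pkl vase 80 [0.722 0.025 0.085] [0.755 0.065 0.123] [0.743 0.039 0.103]
scene0.pkl clip 48 [ 0.561 -0.061  0.088] [ 0.578 -0.044  0.134] [ 0.571 -0.054  0.117]
```

```bash
python3 -m creep '[{"ty":0.0357,"tz":0.035},{"ty":0.0714,"tz":0.07},{"ty":0.107,"tz":0.105},{"ty":0.143,"tz":0.14},{"ty":0.179,"tz":0.175,"fingers":0}]' 20; python3 -m creep '[{"ty":0.0357,"tz":0.035,"fingers":0},{"ty":0.0714,"tz":0.07,"fingers":0},{"ty":0.107,"tz":0.105,"fingers":0},{"ty":0.143,"tz":0.14,"fingers":0},{"ty":0.179,"tz":0.175,"fingers":0}]'
```

```text
invalid input
invalid input
```

```bash
python3 -m creep '[{"ax":0,"ay":0,"az":0,"tx":0,"ty":0.0357,"tz":0.035,"fingers":0},{"ax":0,"ay":0,"az":0,"tx":0,"ty":0.0714,"tz":0.07,"fingers":0},{"ax":0,"ay":0,"az":0,"tx":0,"ty":0.107,"tz":0.105,"fingers":0},{"ax":0,"ay":0,"az":0,"tx":0,"ty":0.143,"tz":0.14,"fingers":0},{"ax":0,"ay":0,"az":0,"tx":0,"ty":0.179,"tz":0.175,"fingers":0}]' 20
```

```text
time_s: 0.6
tcp_pos: [0.3626, -0.3794, 0.2262]
eef_rot: [113.6, 90.0, 137.8]
contact_force: [2.2, 0.4, 1.0]
gripper_width: 0.0534
```

```bash
python3 -m creep '[{"ax":0,"ay":0,"az":0,"tx":0,"ty":0.0357,"tz":0.035,"fingers":0},{"ax":0,"ay":0,"az":0,"tx":0,"ty":0.0714,"tz":0.07,"fingers":0},{"ax":0,"ay":0,"az":0,"tx":0,"ty":0.107,"tz":0.105,"fingers":0},{"ax":0,"ay":0,"az":0,"tx":0,"ty":0.143,"tz":0.14,"fingers":0},{"ax":0,"ay":0,"az":0,"tx":0,"ty":0.179,"tz":0.175,"fingers":0}]' 
python3 -m creep '[{"ax":-8,"ay":0,"az":0,"tx":0,"ty":0.0357,"tz":0.035,"fingers":0},{"ax":-16,"ay":0,"az":0,"tx":0,"ty":0.0714,"tz":0.07,"fingers":0},{"ax":-24,"ay":0,"az":0,"tx":0,"ty":0.107,"tz":0.105,"fingers":0},{"ax":-32,"ay":0,"az":0,"tx":0,"ty":0.143,"tz":0.14,"fingers":0},{"ax":-40,"ay":0,"az":0,"tx":0,"ty":0.179,"tz":0.175,"fingers":0}]'
python3 - <<'E'
from plant import r
from scipy.spatial.transform import Rotation as Ro
import numpy as np
s=r.get_state();M=Ro.from_euler("xyz",s["eef_rot"],degrees=True).as_matrix();print(M.round(3),s["tcp_pos"],s["joints"].round(1))
print(M.T@(np.array([.5623,.1589,.068])-s["tcp_pos"]))
E
```

```text
time_s: 1.1
tcp_pos: [0.4489, -0.1447, 0.2267]
eef_rot: [-7.3, 90.0, 16.9]
contact_force: [2.1, -0.1, -0.4]
gripper_width: 0.0135
time_s: 1.6
tcp_pos: [0.5351, 0.09, 0.2265]
eef_rot: [96.1, 90.0, 160.6]
contact_force: [1.9, 0.2, 0.1]
gripper_width: 0.0007
[[-0.    -0.903  0.43 ]
 [ 0.     0.43   0.903]
 [-1.     0.    -0.   ]] [0.53510435 0.08998073 0.22651541] [ 30.2   8.1 -16.1  -0.  -65.8 -55.7]
[0.15851517 0.00508805 0.07391655]
```

```bash
python3 -m creep '[{"ax":0,"ay":0,"az":0,"tx":0.015,"ty":0.0025,"tz":0.037,"fingers":0},{"ax":0,"ay":0,"az":0,"tx":0.04,"ty":0.005,"tz":0.074,"fingers":0},{"ax":0,"ay":0,"az":0,"tx":0.085,"ty":0.005,"tz":0.074,"fingers":0},{"ax":0,"ay":0,"az":0,"tx":0.13,"ty":0.005,"tz":0.074,"fingers":0},{"ax":0,"ay":0,"az":0,"tx":0.158,"ty":0.005,"tz":0.074,"fingers":0}]'
python3 - <<'E'
from plant import r,viewer
import pickle
from h import *
for n in("scene","top"):
    c=viewer.capture(n); pickle.dump(c,open(f"{n}1.pkl","wb"))
    crop(c,*((170,110,360,255) if n=="top" else (220,120,370,270)),4,f"pics/{n}1.png")
E
```

```text
time_s: 2.1
tcp_pos: [0.5608, 0.1561, 0.0649]
eef_rot: [140.9, 89.7, -154.9]
contact_force: [0.2, -0.3, -0.2]
gripper_width: 0.0004
```

View pics/scene1.png

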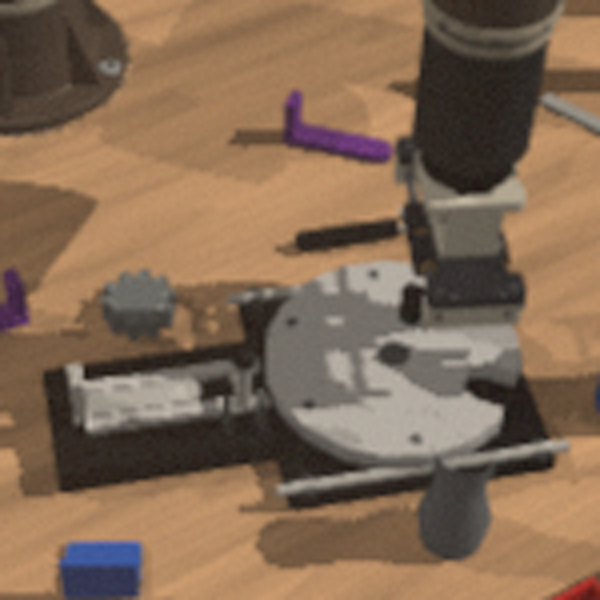

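View pics/top1.png

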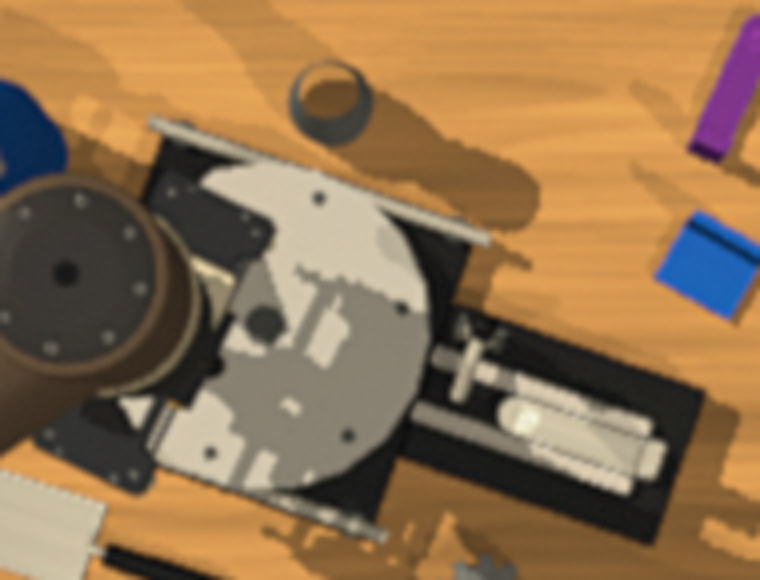

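```bash
python3 -m creep '[{"ax":0,"ay":0,"az":0,"tx":0,"ty":0,"tz":-0.004,"fingers":0},{"ax":0,"ay":0,"az":0,"tx":0,"ty":0,"tz":-0.011,"fingers":0},{"ax":0,"ay":0,"az":0,"tx":0,"ty":0,"tz":-0.021,"fingers":0},{"ax":0,"ay":0,"az":0,"tx":0,"ty":0,"tz":-0.032,"fingers":0},{"ax":0,"ay":0,"az":0,"tx":0,"ty":0,"tz":-0.043,"fingers":0}]' 
python3 -m creep '[{"ax":0,"ay":0,"az":0,"tx":0,"ty":0,"tz":-0.010,"fingers":0},{"ax":0,"ay":0,"az":0,"tx":-0.01,"ty":0,"tz":-0.008,"fingers":0},{"ax":0,"ay":0,"az":0,"tx":-0.04,"ty":0,"tz":-0.004,"fingers":0},{"ax":0,"ay":0,"az":0,"tx":-0.08,"ty":0,"tz":0,"fingers":0}]'
python3 - <<'E'
from plant import r,viewer
import pickle
from h import *
from scipy.spatial.transform import Rotation as Ro
for i in range(2):
    t=r.get_state()["time_s"]
    c=viewer.capture("scene"); pickle.dump((t,c),open(f"a{i}.pkl","wb"));print(t)
    crop(c,220,120,370,270,4,f"pics/a{i}.png")
s=r.get_state();M=Ro.from_euler("xyz",s["eef_rot"],degrees=True).as_matrix();print(M.round(3),s["tcp_pos"])
E
```

```text
time_s: 2.7
tcp_pos: [0.5441, 0.1172, 0.07]
eef_rot: [-36.2, 89.9, 28.0]
contact_force: [-0.9, -0.1, 0.2]
gripper_width: 0.0006
time_s: 3.1
tcp_pos: [0.5432, 0.1173, 0.1488]
eef_rot: [146.9, 89.8, -148.9]
contact_force: [2.0, 1.2, 0.1]
gripper_width: 0.0006
3.1
3.15
[[ 0.009 -0.901  0.435]
 [ 0.003  0.435  0.901]
 [-1.    -0.007  0.007]] [0.54776275 0.11952648 0.15489528]
```

View pics/a0.png

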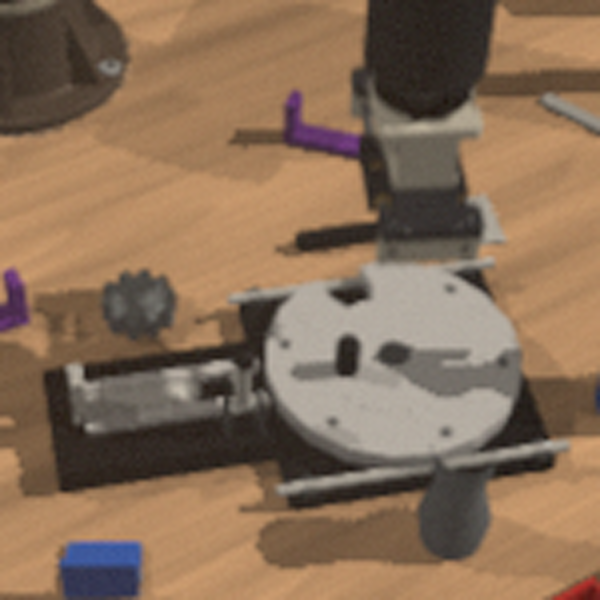

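View pics/a1.png

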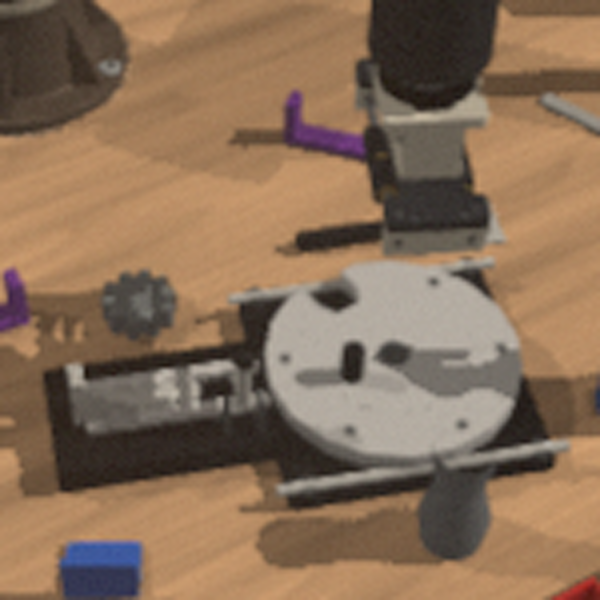

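```bash
cat >> h.py <<'E'
C=np.array([.5757,.0925]);XB=np.array([.948,-.317])/np.hypot(.948,.317);YB=np.array([-XB[1],XB[0]])
def b2w(x,y,z): return np.array([*(C+x*XB+y*YB),z])
def _pts():
    # notch-frame pts (notch along -y at theta=0), knob at +x
    N=[(w,-rr,.047) for w in np.linspace(-.013,.013,5) for rr in np.linspace(.078,.104,6)]
    K=[(.045+dx,dy,z) for z in np.linspace(.055,.08,5) for dx in(-.004,0,.004) for dy in(-.004,0,.004)]
    S=[(s*w,-rr,.047) for s in(-1,1) for w in (.026,.032) for rr in np.linspace(.07,.098,5)]
    K2=[(.045+s*.019*np.cos(a),s*.019*np.sin(a),.047) for a in(0,1.57) for s in(-1,1)]
    return [np.array(a) for a in (N,K,S)]
NP=_pts()
def score(c,g,th):
    co,si=np.cos(th),np.sin(th);o=[]
    for A in NP:
        x=co*A[:,0]-si*A[:,1];y=si*A[:,0]+co*A[:,1]
        W=np.stack([C[0]+x*XB[0]+y*YB[0],C[1]+x*XB[1]+y*YB[1],A[:,2]],1)
        uv=cv2.projectPoints(W,np.array(c["rvec"],float),np.array(c["tvec"],float),np.array([[c["fx"],0,c["cx"]],[0,c["fy"],c["cy"]],[0,0,1.]]),None)[0].reshape(-1,1,2).astype(np.float32)
        o.append(cv2.remap(g,uv[:,:,0],uv[:,:,1],cv2.INTER_LINEAR).mean())
    return o[2]-o[0]+.7*(o[2]-o[1])
def angle(c):
    g=cv2.cvtColor(c["pixels"],cv2.COLOR_BGR2GRAY).astype(np.float32)
    T=np.arange(-np.pi,np.pi,.01);S=np.array([score(c,g,t) for t in T]);S=np.array(S)
    i=S.argmax();k=[(i+j)%len(T) for j in range(-14,15)]
    dt=np.arange(-14,15)*.01; p=np.polyfit(dt,S[k],2); off=-p[1]/(2*p[0]) if p[0]<0 else 0
    return T[i]+np.clip(off,-.1,.1),S[i],T[i]
E
python3 - <<'E'
from h import *
for n in ("scene0","top0","scene1"):print(n,angle(load(n+".pkl")))
for i in (0,1):
    t,c=pickle.load(open(f"a{i}.pkl","rb"));print(t,angle(c))
E
```

```text
scene0 (np.float64(2.5543811636892433), np.float32(176.20169), np.float64(2.5584073464100854))
top0 (np.float64(2.563826788311903), np.float32(235.71106), np.float64(2.568407346410085))
scene1 (np.float64(2.5487421516224775), np.float32(184.70526), np.float64(2.5584073464100854))
3.1 (np.float64(-1.3576249293469924), np.float32(167.28406), np.float64(-1.361592653589831))
3.15 (np.float64(-1.1756889837232116), np.float32(181.76231), np.float64(-1.171592653589835))
```

```bash
python3 -m creep '[{"ax":8,"ay":0,"az":0,"tx":0,"ty":0.007,"tz":-0.013,"fingers":0},{"ax":16,"ay":0,"az":0,"tx":0,"ty":0.014,"tz":-0.026,"fingers":0},{"ax":24,"ay":0,"az":0,"tx":0,"ty":0.021,"tz":-0.039,"fingers":0},{"ax":32,"ay":0,"az":0,"tx":0,"ty":0.028,"tz":-0.052,"fingers":0},{"ax":40,"ay":0,"az":0,"tx":0,"ty":0.034,"tz":-0.063,"fingers":0}]'
cat > look.py <<'E'
from plant import r,viewer
from h import *
import sys
from scipy.spatial.transform import Rotation as Ro
np.set_printoptions(precision=4,suppress=True)
tag=sys.argv[1]; n=int(sys.argv[2])
for i in range(n):
    t=r.get_state()["time_s"]; c=viewer.capture("scene"); pickle.dump((t,c),open(f"{tag}{i}.pkl","wb"));print(t,angle(c))
s=r.get_state();M=Ro.from_euler("xyz",s["eef_rot"],degrees=True).as_matrix();print(s["time_s"]);print(M.round(3),s["tcp_pos"],s["contact_force"])
if len(sys.argv)>3:
    print("move", M.T@(np.array([float(a) for a in sys.argv[3:6]])-s["tcp_pos"]), "zyaw",np.degrees(np.arctan2(M[1,2],M[0,2])))
E
python3 look.py b 1 .490 .0774 .058
```

```text
time_s: 3.7
tcp_pos: [0.4858, 0.0757, 0.1493]
eef_rot: [-5.4, 89.9, 18.4]
contact_force: [-0.1, 0.3, 0.4]
gripper_width: 0.0003
3.7 (np.float64(0.664527668472283), np.float32(204.75783), np.float64(0.6684073464101257))
3.75
[[ 0.    -0.396  0.918]
 [ 0.     0.918  0.396]
 [-1.     0.     0.   ]] [0.4842 0.0749 0.1492] [-2.996   0.4432 -1.0377]
move [0.0912 0.     0.0063] zyaw 23.303840621941017
```

```bash
python3 -m creep '[{"ax":6,"ay":0,"az":0,"tx":0.03,"ty":0,"tz":0.003,"fingers":0},{"ax":13,"ay":0,"az":0,"tx":0.065,"ty":0,"tz":0.006,"fingers":0},{"ax":13,"ay":0,"az":0,"tx":0.091,"ty":0,"tz":0.006,"fingers":0},{"ax":13,"ay":0,"az":0,"tx":0.091,"ty":0,"tz":0.006,"fingers":0}]' 
python3 look.py c 4 .490 .0774 .058
```

```text
time_s: 4.15
tcp_pos: [0.4898, 0.0776, 0.0551]
eef_rot: [-163.1, 89.7, -151.8]
contact_force: [-0.9, -0.5, 1.0]
gripper_width: 0.0005
4.15 (np.float64(2.0324380112387646), np.float32(206.93417), np.float64(2.0384073464100965))
4.2 (np.float64(2.16824399127096), np.float32(170.5144), np.float64(2.1684073464100937))
4.25 (np.float64(2.3319265220667913), np.float32(147.65977), np.float64(2.33840734641009))
4.3 (np.float64(2.4971179171362436), np.float32(159.94125), np.float64(2.5084073464100864))
4.35
[[ 0.002 -0.195  0.981]
 [ 0.001  0.981  0.195]
 [-1.     0.     0.002]] [0.4927 0.0791 0.0592] [-0.269   0.1493  0.7932]
move [ 0.0012 -0.0012 -0.003 ] zyaw 11.240188245442983
```

```bash
for i in 1 2; do python3 -m creep '[{"ax":0,"ay":0,"az":0,"tx":0,"ty":0,"tz":0,"fingers":0},{"ax":0,"ay":0,"az":0,"tx":0,"ty":0,"tz":0,"fingers":0},{"ax":0,"ay":0,"az":0,"tx":0,"ty":0,"tz":0,"fingers":0},{"ax":0,"ay":0,"az":0,"tx":0,"ty":0,"tz":0,"fingers":0},{"ax":0,"ay":0,"az":0,"tx":0,"ty":0,"tz":0,"fingers":0}]'; python3 look.py d$i 2 .49 .0774 .058;done
```

```text
time_s: 4.85
tcp_pos: [0.4915, 0.0785, 0.0577]
eef_rot: [18.8, 90.0, 29.9]
contact_force: [0.7, 0.7, 0.4]
gripper_width: 0.0007
4.85 (np.float64(-2.2489494850473752), np.float32(198.50552), np.float64(-2.251592653589812))
4.9 (np.float64(-2.126425483461829), np.float32(182.8144), np.float64(-2.1315926535898146))
4.95
[[ 0.    -0.194  0.981]
 [ 0.     0.981  0.194]
 [-1.     0.     0.   ]] [0.4915 0.0785 0.0576] [ 0.2407 -0.1135  0.4156]
move [-0.0004 -0.0008 -0.0016] zyaw 11.16800493503571
time_s: 5.45
tcp_pos: [0.4914, 0.0785, 0.0575]
eef_rot: [-149.6, 90.0, -138.5]
contact_force: [0.1, 0.5, 1.1]
gripper_width: 0.0003
5.45 (np.float64(-0.7027253811116334), np.float32(169.99649), np.float64(-0.7115926535898449))
5.5 (np.float64(-0.5796947385324881), np.float32(175.36388), np.float64(-0.5815926535898477))
5.55
[[-0.    -0.194  0.981]
 [ 0.     0.981  0.194]
 [-1.     0.    -0.   ]] [0.4915 0.0785 0.0576] [ 0.0307 -0.5089  0.7008]
move [-0.0004 -0.0008 -0.0016] zyaw 11.162948312567643
```

```bash
python3 -m creep '[{"ax":0,"ay":0,"az":0,"tx":0.003,"ty":0,"tz":0,"fingers":0},{"ax":0,"ay":0,"az":0,"tx":0.006,"ty":0,"tz":0,"fingers":0},{"ax":0,"ay":0,"az":0,"tx":0.006,"ty":0,"tz":0,"fingers":0},{"ax":0,"ay":0,"az":0,"tx":0.006,"ty":0,"tz":0,"fingers":0},{"ax":0,"ay":0,"az":0,"tx":0.006,"ty":0,"tz":0,"fingers":0}]'; python3 look.py e 2
for i in 1 ; do python3 -m creep '[{"ax":0,"ay":0,"az":0,"tx":0,"ty":0,"tz":0,"fingers":0},{"ax":0,"ay":0,"az":0,"tx":0,"ty":0,"tz":0,"fingers":0},{"ax":0,"ay":0,"az":0,"tx":0,"ty":0,"tz":0,"fingers":0},{"ax":0,"ay":0,"az":0,"tx":0,"ty":0,"tz":0,"fingers":0},{"ax":0,"ay":0,"az":0,"tx":0,"ty":0,"tz":0,"fingers":0}]'; python3 look.py f 2 ;done
python3 - <<'E'
from h import *
import glob
from scipy.optimize import least_squares
D=[]
for f in glob.glob("[abcdef]*.pkl"):
    t,c=pickle.load(open(f,"rb"));D.append((t,angle(c)[0]))
D.sort();t,a=np.array(D).T;a=np.unwrap(a) if 0 else a.copy()
# unwrap with model speed
w=3.5
for i in range(1,len(a)):
    pr=a[i-1]+w*(t[i]-t[i-1]); a[i]+=2*np.pi*round((pr-a[i])/(2*np.pi)); 
    if t[i]-t[i-1]>.3:w=(a[i]-a[i-1])/(t[i]-t[i-1])
def m(x,tt):
    k,b=x[2],x[3];s=tt-t[0];return x[0]+(x[1]+b/k)/k*(1-np.exp(-k*s))-b/k*s
s=least_squares(lambda x:np.r_[(m(x,t)-a)/.01,(x[2]-.1)/.02,(x[3]-.13)/.03],[a[0],3.5,.1,.13])
print(s.x,(m(s.x,t)-a).round(3),a[-1])
for tt in np.arange(7.5,13,.1):
    d=m(s.x,tt)-4*np.pi
    if abs(d)<.6:print(tt.round(2),d.round(3))
E
```

```text
time_s: 6.05
tcp_pos: [0.4915, 0.0785, 0.0516]
eef_rot: [-140.7, 90.0, -129.5]
contact_force: [0.0, -0.7, -0.7]
gripper_width: 0.0004
6.05 (np.float64(0.6913425596402896), np.float32(211.99548), np.float64(0.6884073464101252))
6.1 (np.float64(0.7993758578578704), np.float32(218.59894), np.float64(0.7984073464101229))
6.15
[[ 0.    -0.194  0.981]
 [ 0.     0.981  0.194]
 [-1.     0.     0.   ]] [0.4915 0.0785 0.0517] [ 0.377   0.4938 -0.3878]
time_s: 6.65
tcp_pos: [0.4915, 0.0785, 0.0516]
eef_rot: [21.3, 90.0, 32.5]
contact_force: [-0.6, 0.1, 0.1]
gripper_width: 0.0007
6.65 (np.float64(1.9259154311143583), np.float32(214.69153), np.float64(1.9284073464100988))
6.7 (np.float64(2.020246547080433), np.float32(209.25436), np.float64(2.0284073464100967))
6.75
[[ 0.    -0.194  0.981]
 [ 0.     0.981  0.194]
 [-1.     0.     0.   ]] [0.4915 0.0785 0.0516] [-0.4684 -1.1752  1.0956]
[-1.35768704  3.49618635  0.09806841  0.16074835] [-0.    -0.008 -0.013  0.013  0.026  0.01  -0.008 -0.002  0.009 -0.012
 -0.013 -0.013 -0.011  0.01   0.014] 8.303431854260019
9.0 -0.59
9.1 -0.468
9.2 -0.348
9.3 -0.231
9.4 -0.116
9.5 -0.005
9.6 0.104
9.7 0.21
9.8 0.314
9.9 0.415
10.0 0.513
```

```bash
cat > fit.py <<'E'
from h import *
import glob
from scipy.optimize import least_squares
D=[]
for f in glob.glob("[abcdefg]*.pkl"):
    t,c=pickle.load(open(f,"rb"));D.append((t,angle(c)[0]))
D.sort();t,a=np.array(D).T;a=a.copy()
w=3.5
for i in range(1,len(a)):
    pr=a[i-1]+w*(t[i]-t[i-1]); a[i]+=2*np.pi*round((pr-a[i])/(2*np.pi)); 
    if t[i]-t[i-1]>.3:w=(a[i]-a[i-1])/(t[i]-t[i-1])
def m(x,tt):
    k,b=x[2],x[3];s=tt-t[0];return x[0]+(x[1]+b/k)/k*(1-np.exp(-k*s))-b/k*s
s=least_squares(lambda x:np.r_[(m(x,t)-a)/.01,(x[2]-.1)/.02,(x[3]-.13)/.03],[a[0],3.5,.1,.13])
print(s.x,(m(s.x,t)-a).round(3),a[-1])
for tt in np.arange(7.5,13,.05):
    d=m(s.x,tt)-4*np.pi
    if abs(d)<.35:print(tt.round(2),d.round(3))
E
for i in 1 2 3; do python3 -m creep '[{"ax":0,"ay":0,"az":0,"tx":0,"ty":0,"tz":0,"fingers":0},{"ax":0,"ay":0,"az":0,"tx":0,"ty":0,"tz":0,"fingers":0},{"ax":0,"ay":0,"az":0,"tx":0,"ty":0,"tz":0,"fingers":0},{"ax":0,"ay":0,"az":0,"tx":0,"ty":0,"tz":0,"fingers":0},{"ax":0,"ay":0,"az":0,"tx":0,"ty":0,"tz":0,"fingers":0}]'; python3 look.py g$i 2 ;done; python3 fit.py
```

```text
time_s: 7.25
tcp_pos: [0.4914, 0.0785, 0.0516]
eef_rot: [-164.8, 90.0, -153.6]
contact_force: [0.1, 0.3, 0.5]
gripper_width: 0.0007
7.25 (np.float64(3.07623530714507), np.float32(116.50041), np.float64(3.0784073464100743))
7.3 (np.float64(-3.1043674728656274), np.float32(122.86604), np.float64(-3.091592653589794))
7.35
[[ 0.    -0.194  0.981]
 [ 0.     0.981  0.194]
 [-1.     0.     0.   ]] [0.4915 0.0785 0.0516] [-1.1374 -0.8349 -0.6774]
time_s: 7.85
tcp_pos: [0.4915, 0.0785, 0.0516]
eef_rot: [-121.9, 90.0, -110.7]
contact_force: [-0.5, -0.6, 0.2]
gripper_width: 0.0005
7.85 (np.float64(-2.2051525080735765), np.float32(195.88306), np.float64(-2.201592653589813))
7.9 (np.float64(-2.133961275317643), np.float32(189.16034), np.float64(-2.1315926535898146))
7.95
[[-0.    -0.194  0.981]
 [ 0.     0.981  0.194]
 [-1.     0.    -0.   ]] [0.4914 0.0785 0.0516] [-0.1164  0.9328 -0.1968]
time_s: 8.45
tcp_pos: [0.4915, 0.0785, 0.0516]
eef_rot: [11.6, 90.0, 22.8]
contact_force: [-0.1, -0.2, -0.5]
gripper_width: 0.0008
8.45 (np.float64(-1.3126199279951782), np.float32(137.3302), np.float64(-1.3015926535898323))
8.5 (np.float64(-1.2468508975466965), np.float32(136.5819), np.float64(-1.2315926535898338))
8.55
[[ 0.    -0.194  0.981]
 [ 0.     0.981  0.194]
 [-1.     0.     0.   ]] [0.4915 0.0785 0.0516] [-0.6095 -0.0324  0.2987]
[-1.35715166  3.49220709  0.09338482  0.17166808] [ 0.    -0.007 -0.014  0.012  0.025  0.009 -0.009 -0.002  0.009 -0.01
 -0.012 -0.01  -0.008  0.014  0.019 -0.006 -0.021 -0.     0.007  0.
  0.004] 11.319519716812476
9.2 -0.348
9.25 -0.29
9.3 -0.232
9.35 -0.175
9.4 -0.118
9.45 -0.063
9.5 -0.008
9.55 0.047
9.6 0.1
9.65 0.153
9.7 0.206
9.75 0.257
9.8 0.308
```

```bash
python3 -m creep '[{"ax":0,"ay":0,"az":0,"tx":0,"ty":0,"tz":0,"fingers":0},{"ax":0,"ay":0,"az":0,"tx":0,"ty":0,"tz":0,"fingers":0},{"ax":0,"ay":0,"az":0,"tx":0,"ty":0,"tz":0,"fingers":0},{"ax":0,"ay":0,"az":0,"tx":0,"ty":0,"tz":0,"fingers":0},{"ax":0,"ay":0,"az":0,"tx":0,"ty":0,"tz":0,"fingers":0}]'
python3 -m creep '[{"ax":0,"ay":0,"az":0,"tx":0,"ty":0,"tz":0,"fingers":0},{"ax":0,"ay":0,"az":0,"tx":0,"ty":0,"tz":0,"fingers":0},{"ax":0,"ay":0,"az":0,"tx":0,"ty":0,"tz":0,"fingers":0},{"ax":0,"ay":0,"az":0,"tx":0.005,"ty":0,"tz":0,"fingers":0},{"ax":0,"ay":0,"az":0,"tx":0.008,"ty":0,"tz":0,"fingers":0}]'
python3 look.py h 2
```

```text
time_s: 9.05
tcp_pos: [0.4915, 0.0785, 0.0516]
eef_rot: [155.5, 90.0, 166.7]
contact_force: [0.1, -0.2, -0.4]
gripper_width: 0.0007
time_s: 9.55
tcp_pos: [0.4917, 0.0786, 0.0434]
eef_rot: [0.0, 90.0, 11.2]
contact_force: [-1.2, -0.6, 5.2]
gripper_width: 0.0003
9.55 (np.float64(-0.0012123861814837401), np.float32(206.50684), np.float64(-0.0015926535898600491))
9.6 (np.float64(0.0013388211015074175), np.float32(208.06927), np.float64(-0.0015926535898600491))
9.65
[[ 0.    -0.194  0.981]
 [-0.     0.981  0.194]
 [-1.    -0.     0.   ]] [0.4916 0.0785 0.0434] [0.0179 0.6696 5.9234]
```

```bash
python3 -m creep '[{"ax":0,"ay":0,"az":0,"tx":0,"ty":0,"tz":0,"fingers":0},{"ax":0,"ay":0,"az":0,"tx":-0.0007,"ty":0,"tz":0,"fingers":0},{"ax":0,"ay":0,"az":0,"tx":-0.0014,"ty":0,"tz":0,"fingers":0},{"ax":0,"ay":0,"az":0,"tx":-0.0021,"ty":0,"tz":0,"fingers":0},{"ax":0,"ay":0,"az":0,"tx":-0.0028,"ty":0,"tz":0,"fingers":0}]'
python3 -m creep '[{"ax":0,"ay":0,"az":0,"tx":-0.0007,"ty":0,"tz":0,"fingers":0},{"ax":0,"ay":0,"az":0,"tx":-0.0014,"ty":0,"tz":0,"fingers":0},{"ax":0,"ay":0,"az":0,"tx":-0.002,"ty":0,"tz":0,"fingers":0},{"ax":0,"ay":0,"az":0,"tx":-0.003,"ty":0,"tz":0,"fingers":0},{"ax":0,"ay":0,"az":0,"tx":-0.004,"ty":0,"tz":0,"fingers":0}]'
python3 -m creep '[{"ax":0,"ay":0,"az":0,"tx":-0.01,"ty":0,"tz":0,"fingers":0},{"ax":0,"ay":0,"az":0,"tx":-0.04,"ty":0,"tz":0,"fingers":0},{"ax":0,"ay":0,"az":0,"tx":-0.08,"ty":0,"tz":0,"fingers":0},{"ax":0,"ay":0,"az":0,"tx":-0.12,"ty":0,"tz":0,"fingers":0}]'
python3 look.py i 1
python3 - <<'E'
from plant import viewer
from h import *
c=viewer.capture("top");print(angle(c));pickle.dump(c,open("topi.pkl","wb"));crop(c,170,110,360,255,4,"pics/topi.png")
_,c=pickle.load(open("i0.pkl","rb"));crop(c,220,150,370,275,5,"pics/si.png")
E
```

```text
time_s: 10.15
tcp_pos: [0.4918, 0.0787, 0.0465]
eef_rot: [16.0, 90.0, 27.2]
contact_force: [1.1, 0.2, 1.3]
gripper_width: 0.0004
time_s: 10.65
tcp_pos: [0.4913, 0.0784, 0.0503]
eef_rot: [-169.5, 90.0, -158.4]
contact_force: [-0.2, 0.3, 0.5]
gripper_width: 0.0002
time_s: 11.05
tcp_pos: [0.491, 0.0782, 0.1723]
eef_rot: [-150.4, 90.0, -139.3]
contact_force: [0.6, 1.3, -0.6]
gripper_width: 0.0005
11.05 (np.float64(-0.017018861401962668), np.float32(204.60336), np.float64(-0.021592653589859623))
11.1
[[ 0.009 -0.195  0.981]
 [ 0.003  0.981  0.195]
 [-1.     0.001  0.009]] [0.4946 0.0793 0.1794] [3.6987 0.6488 6.7687]
(np.float64(2.6619316680196294), np.float32(145.68262), np.float64(2.6884073464100826))
```

View pics/topi.png

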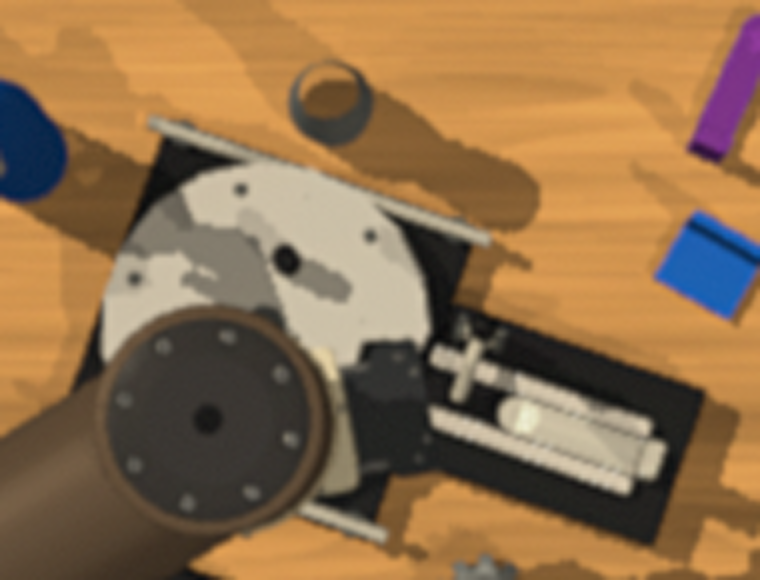

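View pics/si.png

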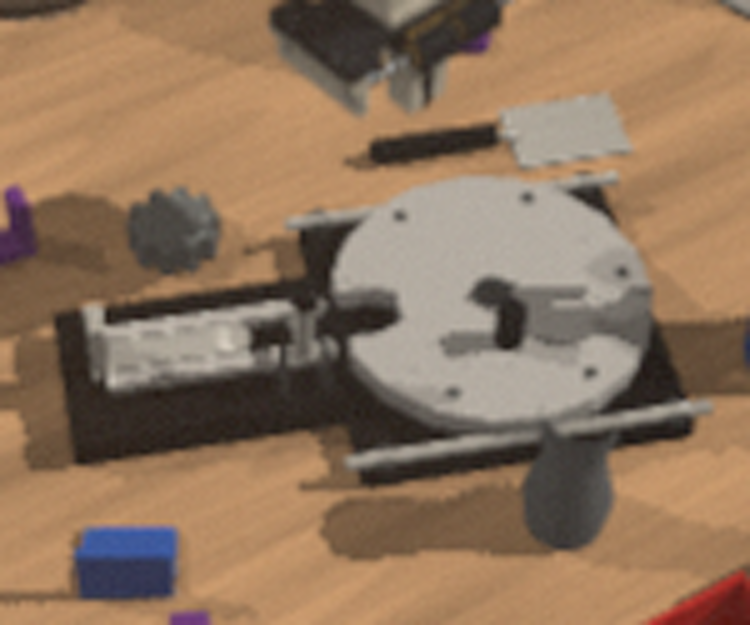

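```bash
python3 -m creep '[{"ax":7.5,"ay":0,"az":0,"tx":0,"ty":0,"tz":0,"fingers":0},{"ax":15,"ay":0,"az":0,"tx":0,"ty":0,"tz":0,"fingers":0},{"ax":22.5,"ay":0,"az":0,"tx":0,"ty":0,"tz":0,"fingers":0},{"ax":29.7,"ay":0,"az":0,"tx":0,"ty":0,"tz":0,"fingers":0}]'
cat > lk.py <<'E'
from plant import r
from h import *
import sys
from scipy.spatial.transform import Rotation as Ro
np.set_printoptions(precision=4,suppress=True)
s=r.get_state();M=Ro.from_euler("xyz",s["eef_rot"],degrees=True).as_matrix();p=s["tcp_pos"];d=p[:2]-C
print(s["time_s"],"base xyz",d@XB,d@YB,p[2],"zyaw",np.degrees(np.arctan2(M[1,2],M[0,2])),"down",M[:,0],"F base",s["contact_force"][:2]@XB,s["contact_force"][:2]@YB,s["contact_force"][2])
if len(sys.argv)>3: print("move",M.T@(b2w(*[float(a) for a in sys.argv[1:4]])-p))
E
python3 lk.py .010 -.14 .1
```

```text
time_s: 11.55
tcp_pos: [0.4913, 0.0784, 0.1709]
eef_rot: [59.3, 90.0, 40.4]
contact_force: [0.8, -1.3, -0.9]
gripper_width: 0.0006
11.55 base xyz -0.07560303393396707 -0.040129221152392425 0.17091290155754232 zyaw -18.843034779686484 down [ 0.0002  0.0002 -1.    ] F base 1.1358611223528032 -0.9939238350209005 -0.9180945329380569
move [ 0.0709 -0.0994  0.0862]
```

```bash
python3 -m creep '[{"ax":0,"ay":0,"az":0,"tx":0,"ty":-0.033,"tz":0.028,"fingers":0},{"ax":0,"ay":0,"az":0,"tx":0,"ty":-0.066,"tz":0.056,"fingers":0},{"ax":0,"ay":0,"az":0,"tx":0,"ty":-0.0995,"tz":0.084,"fingers":0},{"ax":0,"ay":0,"az":0,"tx":0.035,"ty":-0.0995,"tz":0.086,"fingers":0},{"ax":0,"ay":0,"az":0,"tx":0.069,"ty":-0.0995,"tz":0.086,"fingers":0}]'
python3 look.py j 1; python3 lk.py .03 -.14 .1
python3 - <<'E'
from h import *
t,c=pickle.load(open("j0.pkl","rb"));crop(c,220,130,370,255,5,"pics/j.png")
E
```

```text
time_s: 12.05
tcp_pos: [0.5424, -0.0445, 0.1016]
eef_rot: [33.3, 89.8, 14.6]
contact_force: [0.3, 1.0, -0.6]
gripper_width: 0.0005
12.05 (np.float64(-0.02386511301110093), np.float32(211.33694), np.float64(-0.03159265358985941))
12.1
[[-0.006  0.321  0.947]
 [-0.     0.947 -0.321]
 [-1.    -0.002 -0.006]] [ 0.5382 -0.0444  0.0955] [-2.9143  0.5004 -5.8709]
12.1 base xyz 0.007884338811144276 -0.14172679496960025 0.09550772612542631 zyaw -18.727507837638715 down [-0.0065 -0.     -1.    ] F base -2.922606274867932 -0.44963294350829286 -5.870867184470759
move [-0.0046  0.0018  0.0221]
```

View pics/j.png

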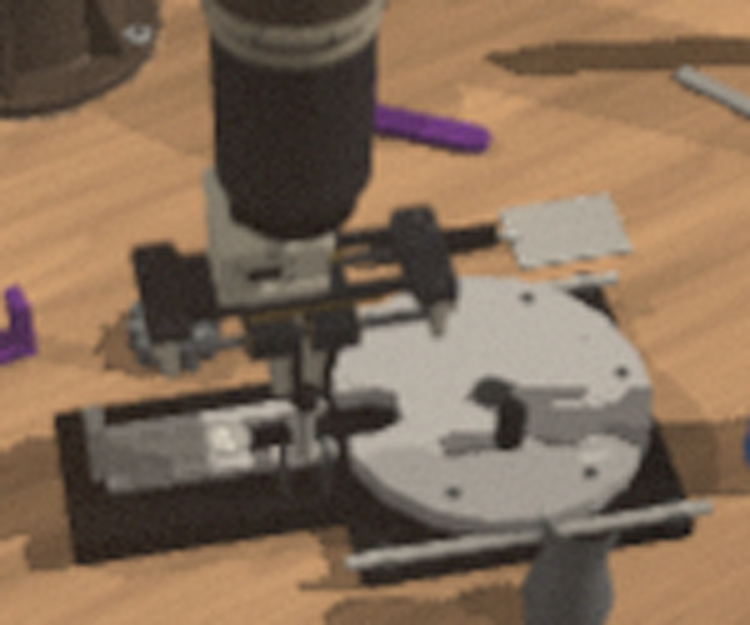

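```bash
python3 -m creep '[{"ax":0,"ay":0,"az":0,"tx":0,"ty":0,"tz":0.008,"fingers":0},{"ax":0,"ay":0,"az":0,"tx":0,"ty":0,"tz":0.016,"fingers":0},{"ax":0,"ay":0,"az":0,"tx":0.002,"ty":0,"tz":0.023,"fingers":0},{"ax":0,"ay":0,"az":0,"tx":0.004,"ty":0,"tz":0.03,"fingers":0},{"ax":0,"ay":0,"az":0,"tx":0.006,"ty":0,"tz":0.037,"fingers":0}]'
python3 lk.py
python3 -m creep '[{"ax":0,"ay":0,"az":0,"tx":0.002,"ty":0,"tz":0.007,"fingers":0},{"ax":0,"ay":0,"az":0,"tx":0.005,"ty":0,"tz":0.014,"fingers":0},{"ax":0,"ay":0,"az":0,"tx":0.008,"ty":0,"tz":0.02,"fingers":0},{"ax":0,"ay":0,"az":0,"tx":0.011,"ty":0,"tz":0.025,"fingers":0},{"ax":0,"ay":0,"az":0,"tx":0.011,"ty":0,"tz":0.025,"fingers":0}]'
python3 look.py k 1; python3 lk.py
python3 - <<'E'
from h import *
t,c=pickle.load(open("k0.pkl","rb"));crop(c,220,130,370,255,5,"pics/k.png")
E
```

```text
time_s: 12.6
tcp_pos: [0.5779, -0.0548, 0.0965]
eef_rot: [28.2, 89.9, 9.7]
contact_force: [-1.8, 1.2, 1.6]
gripper_width: 0.0007
12.6 base xyz 0.04881250454887805 -0.13896413981476685 0.09648545823721091 zyaw -18.504326560150755 down [ 0.0023  0.0004 -1.    ] F base -2.078646059850382 0.5431542604586697 1.6287578153554338
time_s: 13.1
tcp_pos: [0.5944, -0.0613, 0.0861]
eef_rot: [-170.0, 89.4, 171.4]
contact_force: [-33.3, 20.6, 42.1]
gripper_width: 0.0004
13.1 (np.float64(-0.027579620681386793), np.float32(109.00677), np.float64(-0.03159265358985941))
13.15
[[-0.01   0.318  0.948]
 [ 0.002  0.948 -0.318]
 [-1.    -0.002 -0.01 ]] [ 0.5944 -0.0613  0.0862] [-33.1033  19.0686  41.6022]
13.15 base xyz 0.06650225700198109 -0.13991516164529147 0.08623559518721254 zyaw -18.541507178785768 down [-0.0098  0.0015 -1.    ] F base -37.44176191155722 7.586396032809295 41.60219467782014
```

View pics/k.png

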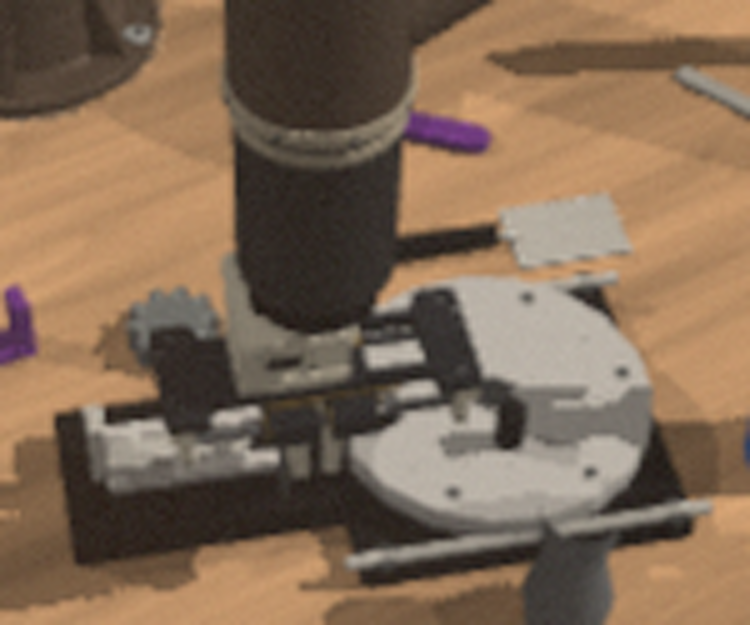

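```bash
python3 -m creep '[{"ax":0,"ay":0,"az":0,"tx":-0.005,"ty":0,"tz":-0.003,"fingers":0},{"ax":0,"ay":0,"az":0,"tx":-0.012,"ty":0,"tz":-0.006,"fingers":0},{"ax":0,"ay":0,"az":0,"tx":-0.035,"ty":0,"tz":-0.01,"fingers":0},{"ax":0,"ay":0,"az":0,"tx":-0.06,"ty":-0.03,"tz":-0.03,"fingers":0},{"ax":0,"ay":0,"az":0,"tx":-0.06,"ty":-0.08,"tz":-0.05,"fingers":0}]'
python3 look.py l 1; python3 lk.py 0 -.305 .14
python3 - <<'E'
from h import *
from plant import viewer
t,c=pickle.load(open("l0.pkl","rb"));crop(c,220,130,370,255,5,"pics/l.png")
c=viewer.capture("top");pickle.dump(c,open("topl.pkl","wb"));crop(c,170,130,360,255,4,"pics/topl.png")
E
```

```text
time_s: 13.65
tcp_pos: [0.533, -0.1195, 0.1475]
eef_rot: [13.1, 89.6, -5.2]
contact_force: [0.8, -1.7, 0.2]
gripper_width: 0.0009
13.65 (np.float64(-0.014187015738669805), np.float32(202.73843), np.float64(-0.021592653589859623))
13.7
[[ 0.001  0.318  0.948]
 [ 0.     0.948 -0.318]
 [-1.     0.     0.001]] [ 0.5259 -0.1237  0.1458] [-8.7527 -3.5563 -3.986 ]
13.7 base xyz 0.021296156906354335 -0.22080719679196403 0.14582367234988353 zyaw -18.52846180426876 down [ 0.0012  0.0001 -1.    ] F base -7.1731110199555435 -6.148505553978197 -3.9859859684059864
move [ 0.0058 -0.0842 -0.0212]
```

View pics/l.png

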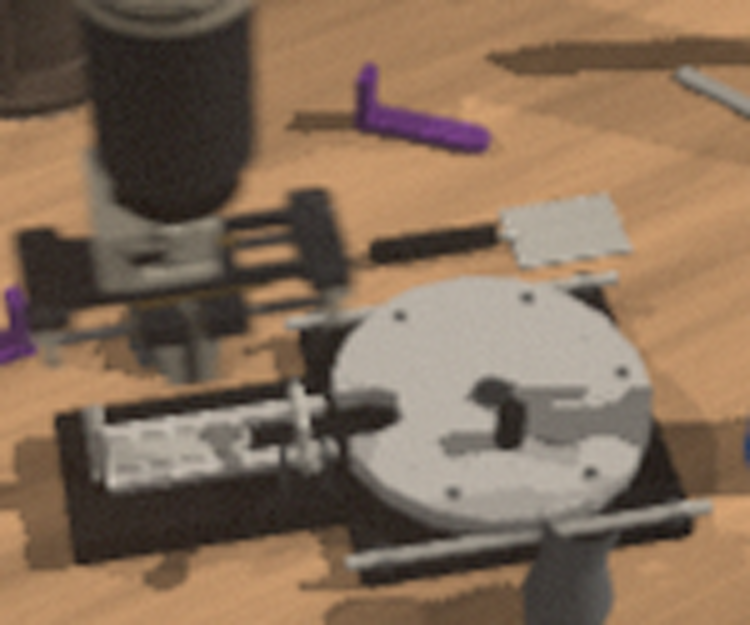

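View pics/topl.png

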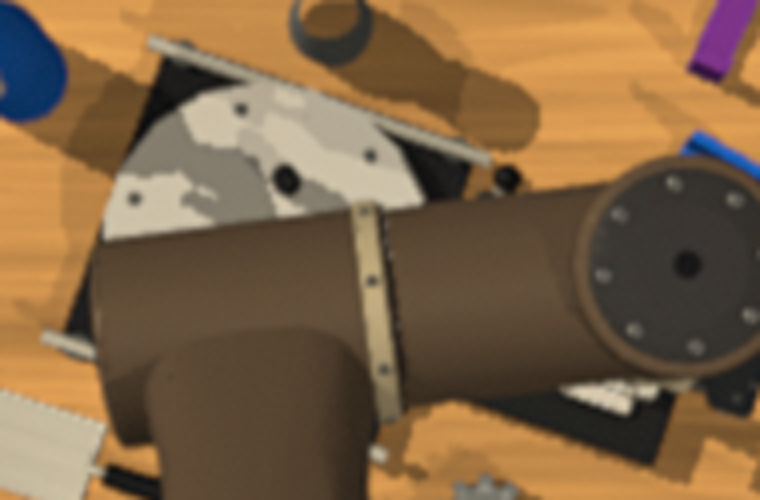

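```bash
python3 - <<'E'
from h import *
c=load("topl.pkl")
u,v=170+507.5/4-.5,130+180.5/4-.5
for z in(.092,.1,.105):
    p=ray(c,u,v,z);d=p[:2]-C;print(z,d@XB,d@YB)
print(dep(c,u,v))
E
python3 lk.py -.001 -.31 .14
```

```text
0.092 0.0899012256925579 -0.13963642672017074
0.1 0.08896436209683185 -0.139583949743192
0.105 0.08837882234950302 -0.1395511516325803
[ 0.61597176 -0.06815793  0.0984817 ]
13.75 base xyz 0.022400500062664017 -0.21916753099565386 0.14530498768661376 zyaw -18.662149083775727 down [ 0.0011  0.0002 -1.    ] F base 0.5920684510271282 -0.12619631175092255 -0.4110856887124402
move [ 0.0052 -0.0909 -0.0231]
```

```bash
python3 -m creep '[{"ax":0,"ay":0,"az":0,"tx":0,"ty":-0.045,"tz":-0.012,"fingers":0},{"ax":0,"ay":0,"az":0,"tx":0,"ty":-0.091,"tz":-0.023,"fingers":0},{"ax":0,"ay":0,"az":0,"tx":0.03,"ty":-0.091,"tz":-0.023,"fingers":0},{"ax":0,"ay":0,"az":0,"tx":0.06,"ty":-0.091,"tz":-0.023,"fingers":0},{"ax":0,"ay":0,"az":0,"tx":0.081,"ty":-0.091,"tz":-0.023,"fingers":0}]'
python3 look.py m 2; python3 lk.py -.001 -.25 .062
python3 - <<'E'
from h import *
t,c=pickle.load(open("m1.pkl","rb"));crop(c,200,130,350,255,5,"pics/m.png")
E
```

```text
time_s: 14.25
tcp_pos: [0.4791, -0.1996, 0.062]
eef_rot: [1.6, 90.0, -17.0]
contact_force: [0.1, 0.6, 0.4]
gripper_width: 0.0002
14.25 (np.float64(-0.016667588133882517), np.float32(200.7085), np.float64(-0.021592653589859623))
14.3 (np.float64(-0.015566858578192365), np.float32(200.24388), np.float64(-0.021592653589859623))
14.35
[[-0.004  0.319  0.948]
 [ 0.     0.948 -0.319]
 [-1.    -0.001 -0.004]] [ 0.4776 -0.1991  0.0608] [-0.4085  0.39    0.2397]
14.35 base xyz -0.0005243453282372923 -0.3076808423415177 0.060755779653629924 zyaw -18.585673529352725 down [-0.0045  0.0003 -1.    ] F base -0.5110648399799554 0.24036183146712972 0.2397010455162894
move [-0.0013  0.0577 -0.0006]
```

View pics/m.png

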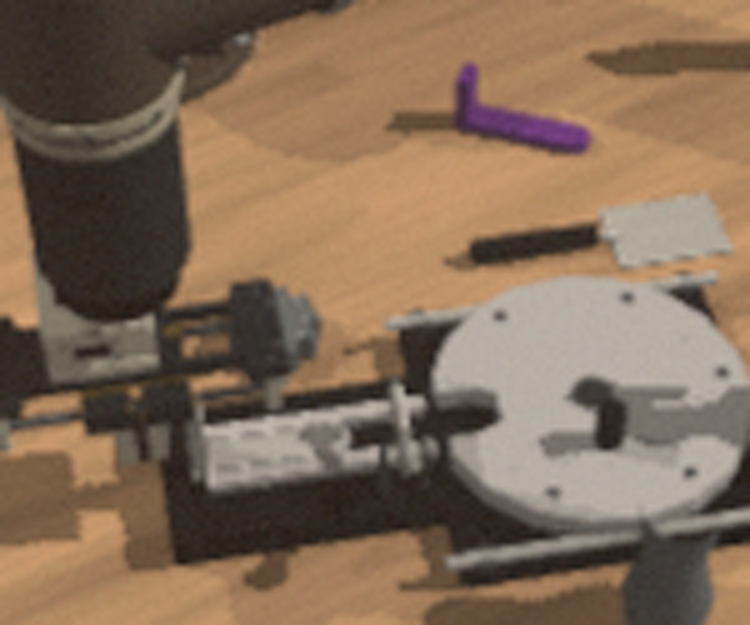

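Run:
```python
from h import *
from plant import viewer
c=viewer.capture("top");pickle.dump(c,open("topm.pkl","wb"));crop(c,185,135,325,225,5,"pics/topm.png");print(angle(c))
```

```text
(np.float64(0.007027867678773638), np.float32(138.44974), np.float64(-0.0015926535898600491))
```

View pics/topm.png

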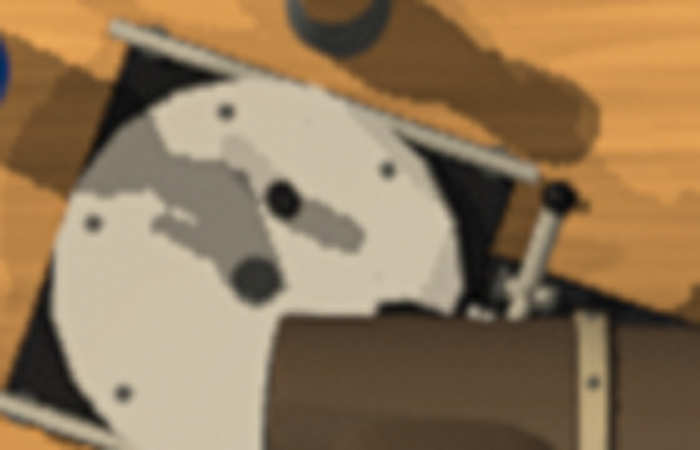

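```bash
python3 -m creep '[{"ax":0,"ay":0,"az":0,"tx":0,"ty":0.006,"tz":0,"fingers":0},{"ax":0,"ay":0,"az":0,"tx":0,"ty":0.012,"tz":0,"fingers":0},{"ax":0,"ay":0,"az":0,"tx":0,"ty":0.02,"tz":0,"fingers":0},{"ax":0,"ay":0,"az":0,"tx":0,"ty":0.03,"tz":0,"fingers":0},{"ax":0,"ay":0,"az":0,"tx":0,"ty":0.04,"tz":0,"fingers":0}]'
python3 lk.py
python3 -m creep '[{"ax":0,"ay":0,"az":0,"tx":0,"ty":0.01,"tz":0,"fingers":0},{"ax":0,"ay":0,"az":0,"tx":0,"ty":0.02,"tz":0,"fingers":0},{"ax":0,"ay":0,"az":0,"tx":0,"ty":0.03,"tz":0,"fingers":0},{"ax":0,"ay":0,"az":0,"tx":0,"ty":0.036,"tz":0,"fingers":0},{"ax":0,"ay":0,"az":0,"tx":0,"ty":0.04,"tz":0,"fingers":0}]'
python3 look.py n 1; python3 lk.py -.001 -.197 .062
python3 - <<'E'
from h import *
t,c=pickle.load(open("n0.pkl","rb"));crop(c,200,130,350,255,5,"pics/n.png")
E
```

```text
time_s: 14.9
tcp_pos: [0.4924, -0.1601, 0.064]
eef_rot: [6.8, 89.9, -11.7]
contact_force: [-0.5, -2.6, 2.5]
gripper_width: 0.0006
14.9 base xyz 0.0011544211195230424 -0.26600286245932386 0.06401895495599197 zyaw -18.511111469282334 down [ 0.0011 -0.0002 -1.    ] F base 0.3309888130791123 -2.649903862445412 2.5345413217064827
time_s: 15.4
tcp_pos: [0.5049, -0.1226, 0.0635]
eef_rot: [-28.6, 90.0, -47.1]
contact_force: [-0.1, -6.2, 3.3]
gripper_width: 0.0004
15.4 (np.float64(-0.017722911777444124), np.float32(192.27625), np.float64(-0.021592653589859623))
15.45
[[ 0.     0.317  0.948]
 [ 0.     0.948 -0.317]
 [-1.     0.     0.   ]] [ 0.505  -0.1222  0.0634] [0.9104 0.5278 0.1753]
15.45 base xyz 0.0010809224296770637 -0.22606510507598165 0.06342184869088462 zyaw -18.50302649184397 down [ 0.0004  0.     -1.    ] F base 0.6960059694409179 0.7892334358666125 0.1752663471608178
move [ 0.0014  0.0291 -0.0021]
```

View pics/n.png

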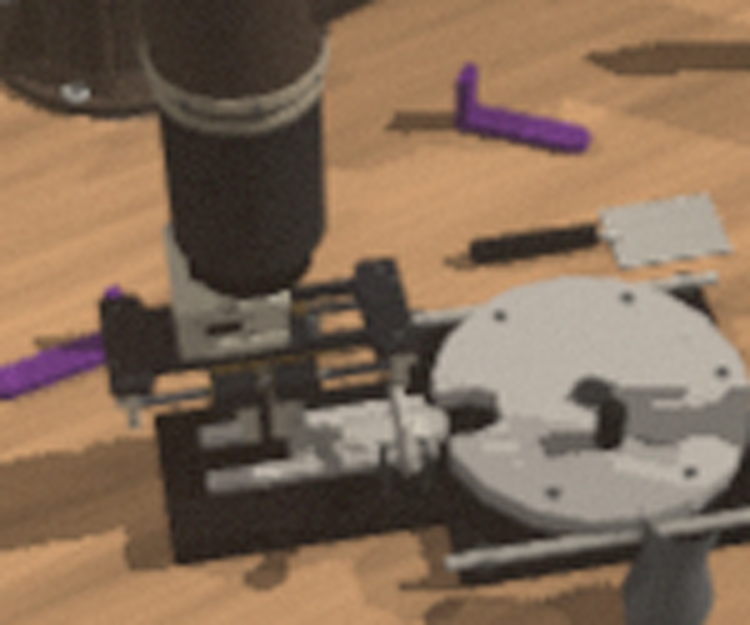

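```bash
python3 -m creep '[{"ax":0,"ay":0,"az":0,"tx":0,"ty":0.005,"tz":0,"fingers":0},{"ax":0,"ay":0,"az":0,"tx":0,"ty":0.010,"tz":0,"fingers":0},{"ax":0,"ay":0,"az":0,"tx":0,"ty":0.015,"tz":-0.001,"fingers":0},{"ax":0,"ay":0,"az":0,"tx":0,"ty":0.02,"tz":-0.001,"fingers":0},{"ax":0,"ay":0,"az":0,"tx":0,"ty":0.024,"tz":-0.001,"fingers":0}]'
python3 lk.py
python3 -m creep '[{"ax":0,"ay":0,"az":0,"tx":0,"ty":0.0015,"tz":0,"fingers":0},{"ax":0,"ay":0,"az":0,"tx":0,"ty":0.003,"tz":0,"fingers":0},{"ax":0,"ay":0,"az":0,"tx":0,"ty":0.0045,"tz":0,"fingers":0}]'
python3 look.py o 1; python3 lk.py -.001 -.197 .062
python3 - <<'E'
from h import *
t,c=pickle.load(open("o0.pkl","rb"));crop(c,200,130,350,255,5,"pics/o.png")
E
```

```text
time_s: 15.95
tcp_pos: [0.5114, -0.0998, 0.0635]
eef_rot: [-26.2, 90.0, -44.8]
contact_force: [0.6, -5.6, 3.2]
gripper_width: 0.0007
15.95 base xyz 2.7811624361517943e-05 -0.202784009927279 0.0634925793472102 zyaw -18.536741704474142 down [ 0.0002 -0.0002 -1.    ] F base 2.3294421404665036 -5.172792894303572 3.223551789535151
time_s: 16.25
tcp_pos: [0.5128, -0.0958, 0.0635]
eef_rot: [-38.5, 90.0, -57.0]
contact_force: [1.8, -5.4, 3.9]
gripper_width: 0.0004
16.25 (np.float64(-0.08268698078391595), np.float32(98.64219), np.float64(-0.05159265358985898))
16.3
[[ 0.     0.318  0.948]
 [-0.     0.948 -0.318]
 [-1.    -0.     0.   ]] [ 0.5129 -0.0956  0.0635] [ 0.5324 -4.8218  4.292 ]
16.3 base xyz 6.901595820905257e-05 -0.19835333806718247 0.06351242268709038 zyaw -18.53441577801698 down [ 0.0003 -0.0002 -1.    ] F base 2.034010632762816 -4.404112180486747 4.291975284601864
move [ 0.0015  0.0014 -0.0011]
```

View pics/o.png

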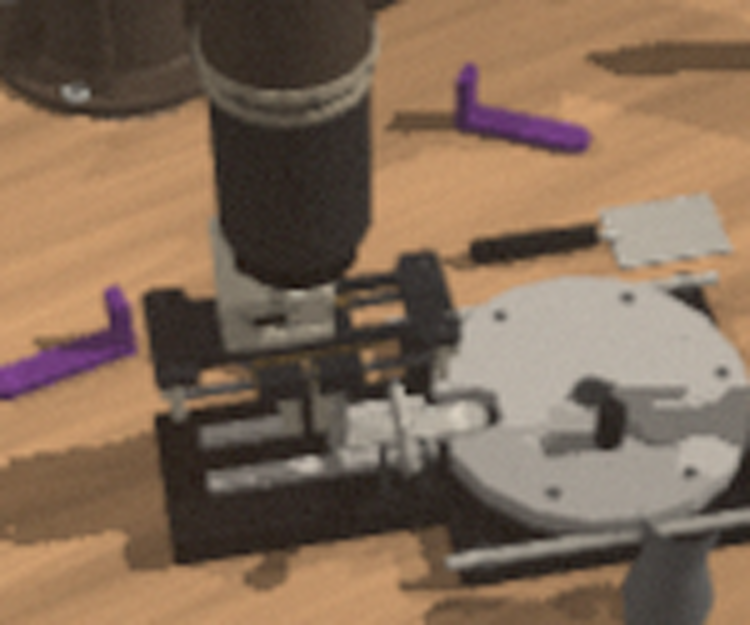

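```bash
python3 -m creep '[{"ax":0,"ay":0,"az":0,"tx":0,"ty":0.0015,"tz":0,"fingers":0},{"ax":0,"ay":0,"az":0,"tx":0,"ty":0.003,"tz":0,"fingers":0}]'
python3 lk.py
python3 -m creep '[{"ax":0,"ay":0,"az":0,"tx":0,"ty":0.001,"tz":0,"fingers":0},{"ax":0,"ay":0,"az":0,"tx":0,"ty":0.002,"tz":0,"fingers":0}]'
python3 lk.py
```

```text
time_s: 16.5
tcp_pos: [0.5135, -0.0929, 0.0633]
eef_rot: [-134.1, 90.0, -152.7]
contact_force: [0.5, -4.5, 2.1]
gripper_width: 0.0002
16.5 base xyz -0.00019632274639967663 -0.19551627919815742 0.06334478001161938 zyaw -18.544996845545377 down [-0.0001 -0.0001 -1.    ] F base 1.9008632141704556 -4.111683323282322 2.0818509439670603
time_s: 16.7
tcp_pos: [0.5142, -0.0909, 0.0633]
eef_rot: [-133.4, 90.0, -151.9]
contact_force: [1.0, -5.4, 3.8]
gripper_width: 0.0004
16.7 base xyz -0.00018189246366379235 -0.19344326046332705 0.06333568898318068 zyaw -18.531730942610306 down [-0.0001 -0.0001 -1.    ] F base 2.6825055127848945 -4.785374481478941 3.7515826445328697
```

```bash
python3 -m creep '[{"ax":0,"ay":0,"az":0,"tx":0,"ty":0.001,"tz":0,"fingers":0},{"ax":0,"ay":0,"az":0,"tx":0,"ty":0.002,"tz":0,"fingers":0},{"ax":0,"ay":0,"az":0,"tx":0,"ty":0.003,"tz":0,"fingers":0}]'
python3 lk.py
python3 -m creep '[{"ax":0,"ay":0,"az":0,"tx":0,"ty":0.001,"tz":0,"fingers":0},{"ax":0,"ay":0,"az":0,"tx":0,"ty":0.002,"tz":0,"fingers":0},{"ax":0,"ay":0,"az":0,"tx":0,"ty":0.003,"tz":0,"fingers":0}]'
python3 look.py p 1
python3 lk.py;python3 - <<'E'
from h import *
t,c=pickle.load(open("p0.pkl","rb"));crop(c,250,180,340,245,8,"pics/p.png")
E
```

```text
time_s: 17.0
tcp_pos: [0.5151, -0.088, 0.0633]
eef_rot: [170.6, 90.0, 152.1]
contact_force: [-0.0, -5.1, 2.7]
gripper_width: 0.0002
17.0 base xyz -0.00020255707571190156 -0.19038910223952024 0.06332667773467823 zyaw -18.53508643962218 down [-0.0001  0.0001 -1.    ] F base 1.5700513740732993 -4.805631849636399 2.738145563344393
time_s: 17.3
tcp_pos: [0.5152, -0.0871, 0.0638]
eef_rot: [-108.7, 89.8, -127.2]
contact_force: [-2.2, -20.8, 10.7]
gripper_width: 0.0006
17.3 (np.float64(-0.06190064090141583), np.float32(95.6686), np.float64(-0.03159265358985941))
17.35
[[-0.002  0.317  0.948]
 [-0.003  0.948 -0.317]
 [-1.    -0.003 -0.001]] [ 0.5152 -0.0871  0.0638] [ -2.0534 -16.6838   7.5677]
17.35 base xyz -0.00040831201296371683 -0.18954343286226297 0.06382344879762616 zyaw -18.510464369963255 down [-0.0021 -0.0027 -1.    ] F base 3.343504186410185 -16.473769364593394 7.567660992584867
```

View pics/p.png

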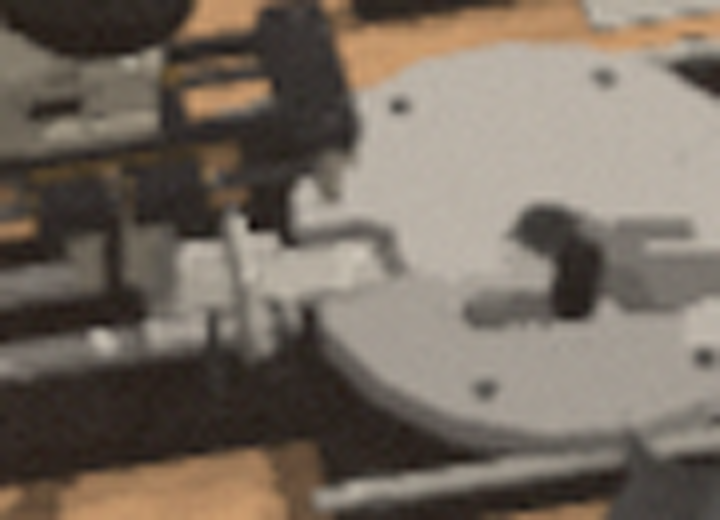

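```bash
python3 -m creep '[{"ax":0,"ay":0,"az":0,"tx":0,"ty":-0.005,"tz":0,"fingers":0},{"ax":0,"ay":0,"az":0,"tx":0,"ty":-0.014,"tz":0,"fingers":0},{"ax":0,"ay":0,"az":0,"tx":-0.03,"ty":-0.014,"tz":0,"fingers":0},{"ax":0,"ay":0,"az":0,"tx":-0.07,"ty":-0.014,"tz":0,"fingers":0},{"ax":0,"ay":0,"az":0,"tx":-0.09,"ty":-0.014,"tz":0.02,"fingers":0}]'
python3 lk.py .127 -.14 .152
```

```text
time_s: 17.85
tcp_pos: [0.5301, -0.1044, 0.1562]
eef_rot: [46.6, 89.9, 28.1]
contact_force: [2.6, 1.0, 0.6]
gripper_width: 0.0003
17.85 base xyz 0.019234077860942982 -0.20119183206546187 0.15615174090554684 zyaw -18.489911974175413 down [ 0.0022  0.0012 -1.    ] F base 2.14822590740541 1.77054048654457 0.6256049355332547
move [0.0045 0.0612 0.1078]
```

```bash
python3 -m creep '[{"ax":0,"ay":0,"az":0,"tx":0,"ty":0.018,"tz":0.035,"fingers":0},{"ax":0,"ay":0,"az":0,"tx":0,"ty":0.04,"tz":0.075,"fingers":0},{"ax":0,"ay":0,"az":0,"tx":0,"ty":0.061,"tz":0.11,"fingers":0},{"ax":0,"ay":0,"az":0,"tx":0.03,"ty":0.061,"tz":0.11,"fingers":0},{"ax":0,"ay":0,"az":0,"tx":0.06,"ty":0.061,"tz":0.11,"fingers":0}]'
python3 look.py q 2; python3 lk.py .075 -.14 .1
python3 - <<'E'
from h import *
from plant import viewer
t,c=pickle.load(open("q1.pkl","rb"));crop(c,220,150,330,245,7,"pics/q.png")
E
```

```text
time_s: 18.35
tcp_pos: [0.6554, -0.0812, 0.092]
eef_rot: [75.5, 89.9, 57.0]
contact_force: [-1.1, -0.0, -0.2]
gripper_width: 0.0007
18.35 (np.float64(-1.0575073216884223), np.float32(65.187294), np.float64(-1.081592653589837))
18.4 (np.float64(-1.0416707700156593), np.float32(84.76773), np.float64(-1.0415926535898379))
18.45
[[-0.009  0.319  0.948]
 [ 0.001  0.948 -0.319]
 [-1.    -0.002 -0.009]] [ 0.6509 -0.0818  0.0881] [ 0.2979 -0.1114 -1.6266]
18.45 base xyz 0.12661702878693684 -0.14140210701899228 0.08806818886155614 zyaw -18.579501923638055 down [-0.0088  0.0005 -1.    ] F base 0.31782807998115103 -0.011194020331627114 -1.6266286490226862
move [-0.0115  0.0013 -0.0517]
```

View pics/q.png

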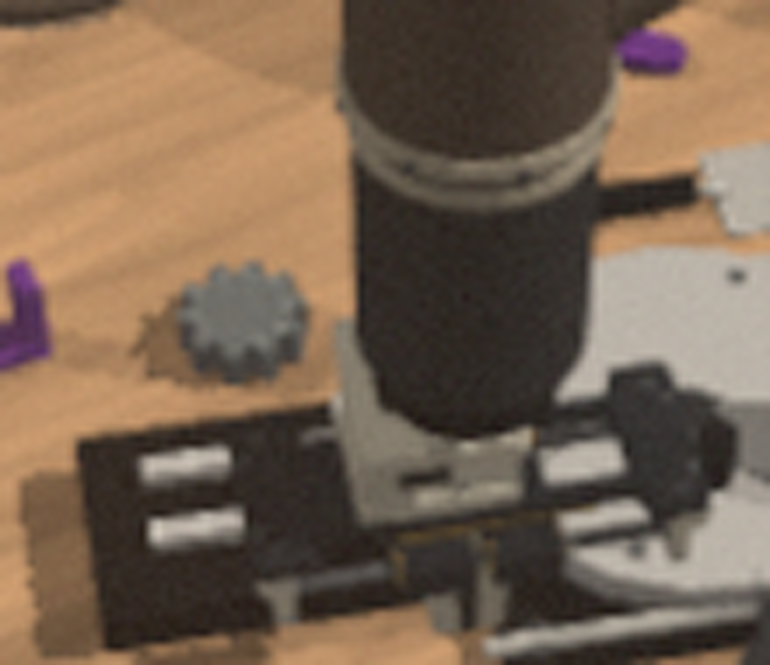

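```bash
python3 -m creep '[{"ax":0,"ay":0,"az":0,"tx":0,"ty":0,"tz":-0.01,"fingers":0},{"ax":0,"ay":0,"az":0,"tx":0,"ty":0,"tz":-0.019,"fingers":0},{"ax":0,"ay":0,"az":0,"tx":-0.002,"ty":0,"tz":-0.027,"fingers":0},{"ax":0,"ay":0,"az":0,"tx":-0.004,"ty":0,"tz":-0.035,"fingers":0},{"ax":0,"ay":0,"az":0,"tx":-0.006,"ty":0,"tz":-0.043,"fingers":0}]'
python3 lk.py
python3 -m creep '[{"ax":0,"ay":0,"az":0,"tx":0,"ty":0,"tz":-0.0025,"fingers":0},{"ax":0,"ay":0,"az":0,"tx":0,"ty":0,"tz":-0.005,"fingers":0},{"ax":0,"ay":0,"az":0,"tx":0,"ty":0,"tz":-0.0075,"fingers":0}]'
python3 lk.py
```

```text
time_s: 18.95
tcp_pos: [0.6228, -0.0701, 0.1078]
eef_rot: [9.5, 88.8, -8.8]
contact_force: [18.1, -17.2, 20.6]
gripper_width: 0.0003
18.95 base xyz 0.09619942760679721 -0.13925605082329504 0.10775939730903353 zyaw -18.29611360466663 down [ 0.0214 -0.0033 -0.9998] F base 22.62719955170037 -10.554959153322546 20.60122515442809
time_s: 19.25
tcp_pos: [0.6191, -0.0686, 0.1109]
eef_rot: [9.8, 88.3, -8.4]
contact_force: [18.8, -19.9, 26.5]
gripper_width: 0.0006
19.25 base xyz 0.09226018466560348 -0.1390200860832324 0.1108636718064121 zyaw -18.244440221202712 down [ 0.0285 -0.0042 -0.9996] F base 24.16409225449506 -12.920483594947894 26.455910585808347
```

```bash
python3 -m creep '[{"ax":0,"ay":0,"az":0,"tx":-0.014,"ty":0,"tz":0.002,"fingers":0},{"ax":0,"ay":0,"az":0,"tx":-0.02,"ty":0,"tz":0.02,"fingers":0},{"ax":0,"ay":0,"az":0,"tx":-0.02,"ty":0,"tz":0.04,"fingers":0},{"ax":0,"ay":0,"az":0,"tx":-0.02,"ty":0,"tz":0.055,"fingers":0},{"ax":0,"ay":0,"az":0,"tx":-0.02,"ty":0,"tz":0.055,"fingers":0}]'
python3 look.py s 2; python3 lk.py .127 -.14 .07
python3 - <<'E'
from h import *
from plant import viewer
t,c=pickle.load(open("s1.pkl","rb"));crop(c,220,150,330,245,7,"pics/s.png")
c=viewer.capture("top");pickle.dump(c,open("tops.pkl","wb"));crop(c,170,130,360,255,4,"pics/tops.png")
E
```

```text
time_s: 19.75
tcp_pos: [0.6598, -0.0836, 0.1212]
eef_rot: [22.5, 89.8, 3.9]
contact_force: [-0.0, -0.2, -0.1]
gripper_width: 0.0003
19.75 (np.float64(-1.9694870113592275), np.float32(84.96919), np.float64(-1.9615926535898183))
19.8 (np.float64(-1.9767292721652612), np.float32(84.70066), np.float64(-1.9615926535898183))
19.85
[[ 0.001  0.318  0.948]
 [ 0.     0.948 -0.318]
 [-1.     0.001  0.001]] [ 0.6581 -0.0832  0.1205] [0.0222 0.5383 0.2938]
19.85 base xyz 0.13390027326994292 -0.14049851352786205 0.12045829443414278 zyaw -18.54839200034132 down [ 0.0012  0.0005 -1.    ] F base -0.14960496026768366 0.5175595589597014 0.29376385499525093
move [ 0.0505  0.0004 -0.007 ]
```

View pics/s.png

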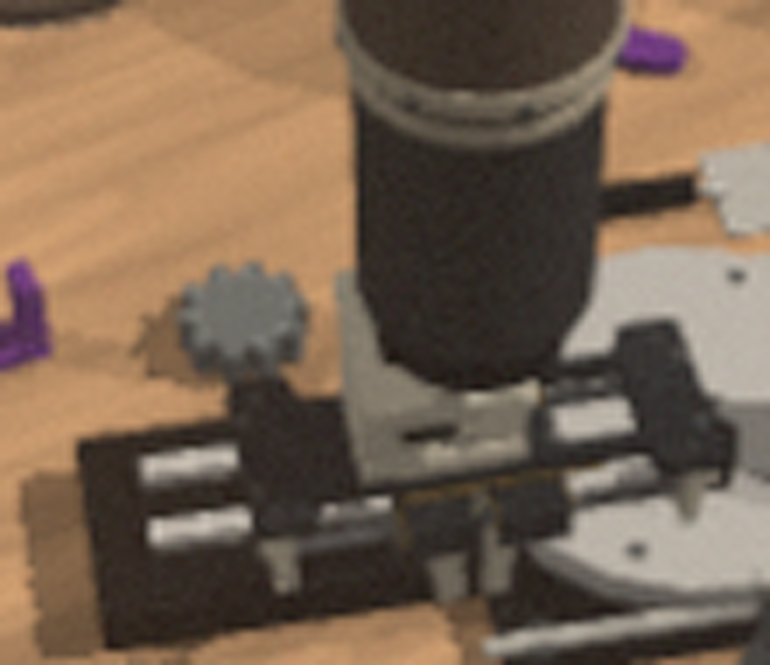

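View pics/tops.png

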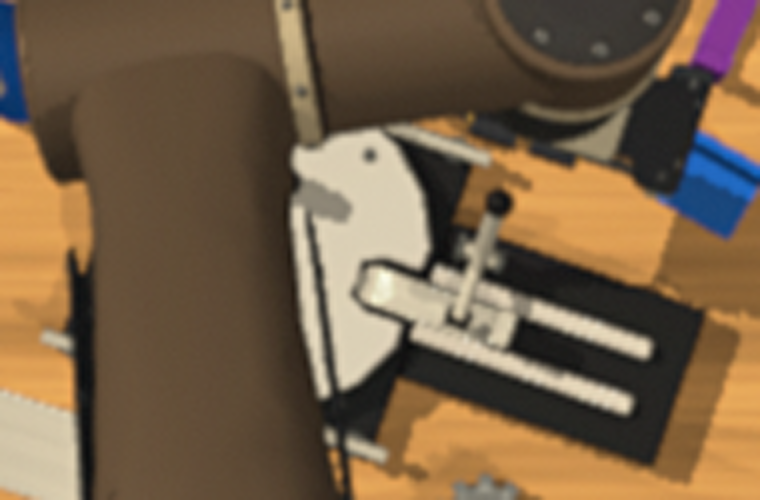

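```bash
python3 -m creep '[{"ax":0,"ay":0,"az":0,"tx":0.02,"ty":0,"tz":0,"fingers":0},{"ax":0,"ay":0,"az":0,"tx":0.042,"ty":0,"tz":0,"fingers":0},{"ax":0,"ay":0,"az":0,"tx":0.042,"ty":0,"tz":-0.01,"fingers":0},{"ax":0,"ay":0,"az":0,"tx":0.042,"ty":0,"tz":-0.02,"fingers":0},{"ax":0,"ay":0,"az":0,"tx":0.042,"ty":0,"tz":-0.03,"fingers":0}]'
python3 lk.py
python3 -m creep '[{"ax":0,"ay":0,"az":0,"tx":0,"ty":0,"tz":-0.006,"fingers":0},{"ax":0,"ay":0,"az":0,"tx":0,"ty":0,"tz":-0.012,"fingers":0},{"ax":0,"ay":0,"az":0,"tx":0,"ty":0,"tz":-0.018,"fingers":0},{"ax":0,"ay":0,"az":0,"tx":0,"ty":0,"tz":-0.022,"fingers":0}]'
python3 lk.py
```

```text
time_s: 20.4
tcp_pos: [0.6295, -0.0734, 0.0788]
eef_rot: [21.1, 89.9, 2.6]
contact_force: [-1.1, -0.8, -0.3]
gripper_width: 0.0003
20.4 base xyz 0.1036617965196024 -0.1403142665450032 0.07875037340820955 zyaw -18.5060215205358 down [ 0.0015  0.0001 -1.    ] F base -0.7393318135141037 -1.1288916050514615 -0.2551775473003943
time_s: 20.8
tcp_pos: [0.6111, -0.0666, 0.0789]
eef_rot: [19.5, 89.7, 1.0]
contact_force: [4.3, -0.7, 3.8]
gripper_width: 0.0004
20.8 base xyz 0.08398500280982686 -0.13967393348708523 0.07894196284351448 zyaw -18.48879093418879 down [ 0.0046  0.0001 -1.    ] F base 4.274041111353266 0.7261646609857574 3.8416318811656933
```

Moving cleanly now (about 4 N). Continue slowly, watching force.

```bash
python3 -m creep '[{"ax":0,"ay":0,"az":0,"tx":0,"ty":0,"tz":-0.003,"fingers":0},{"ax":0,"ay":0,"az":0,"tx":0,"ty":0,"tz":-0.006,"fingers":0}]'
python3 lk.py
python3 -m creep '[{"ax":0,"ay":0,"az":0,"tx":0,"ty":0,"tz":-0.002,"fingers":0},{"ax":0,"ay":0,"az":0,"tx":0,"ty":0,"tz":-0.004,"fingers":0}]'
python3 look.py t 1;python3 lk.py
python3 - <<'E'
from h import *
from plant import viewer
c=viewer.capture("top");pickle.dump(c,open("topt.pkl","wb"));crop(c,170,130,360,255,4,"pics/topt.png")
E
```

```text
time_s: 21.0
tcp_pos: [0.6039, -0.0648, 0.0776]
eef_rot: [32.7, 89.9, 14.2]
contact_force: [2.6, 2.2, 2.7]
gripper_width: 0.0001
21.0 base xyz 0.0765801201766477 -0.1402152529942434 0.07763991570097523 zyaw -18.53210873320894 down [ 0.0009  0.0002 -1.    ] F base 1.8019041906430568 2.8858636248707468 2.6537460622308187
time_s: 21.2
tcp_pos: [0.5992, -0.0637, 0.077]
eef_rot: [-156.1, 89.9, -174.6]
contact_force: [1.2, 0.3, 1.9]
gripper_width: 0.0002
21.2 (np.float64(0.006697476378137693), np.float32(124.52277), np.float64(0.008407346410139738))
21.25
[[-0.001  0.318  0.948]
 [-0.     0.948 -0.318]
 [-1.    -0.    -0.001]] [ 0.5989 -0.0637  0.0769] [2.052  0.4029 1.6196]
21.25 base xyz 0.07157395915113038 -0.1407705267014986 0.07693956687959905 zyaw -18.549203121454653 down [-0.0013 -0.     -1.    ] F base 1.8182852182734803 1.0328904814842506 1.6196054049467017
```

View pics/topt.png

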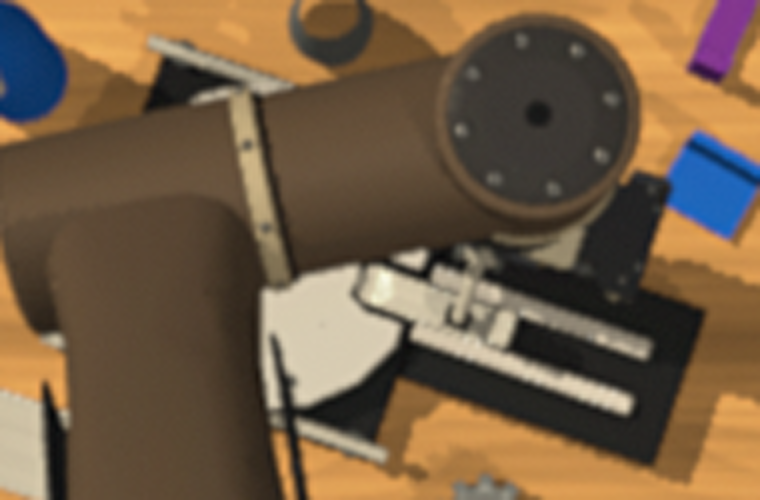

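Force still at hinge friction; continue until it rises.

```bash
python3 -m creep '[{"ax":0,"ay":0,"az":0,"tx":0,"ty":0,"tz":-0.0015,"fingers":0},{"ax":0,"ay":0,"az":0,"tx":0,"ty":0,"tz":-0.003,"fingers":0}]'
python3 lk.py
python3 -m creep '[{"ax":0,"ay":0,"az":0,"tx":0,"ty":0,"tz":-0.001,"fingers":0},{"ax":0,"ay":0,"az":0,"tx":0,"ty":0,"tz":-0.002,"fingers":0}]'
python3 lk.py
```

```text
time_s: 21.5
tcp_pos: [0.5967, -0.0629, 0.0772]
eef_rot: [-145.2, 90.0, -163.8]
contact_force: [1.7, 0.1, 1.5]
gripper_width: 0.0007
21.5 base xyz 0.06920514988828247 -0.14069156392881735 0.07715251668023473 zyaw -18.54077753989785 down [-0.0005 -0.0002 -1.    ] F base 1.6225423326957074 0.6052490687932709 1.5012221556867775
time_s: 21.7
tcp_pos: [0.5958, -0.0623, 0.0776]
eef_rot: [8.9, 89.9, -9.7]
contact_force: [6.3, -3.4, 0.8]
gripper_width: 0.0005
21.7 base xyz 0.06820530542034219 -0.1404334010948151 0.07758487741474675 zyaw -18.519539315325574 down [ 0.0015 -0.0003 -1.    ] F base 7.013611845530714 -1.2661741745260267 0.7954034305633679
```

```bash
python3 -m creep '[{"ax":0,"ay":0,"az":0,"tx":0,"ty":0,"tz":-0.001,"fingers":0},{"ax":0,"ay":0,"az":0,"tx":0,"ty":0,"tz":-0.001,"fingers":0}]'
python3 lk.py
python3 -m creep '[{"ax":0,"ay":0,"az":0,"tx":0,"ty":0,"tz":0.006,"fingers":0},{"ax":0,"ay":0,"az":0,"tx":0,"ty":0,"tz":0.03,"fingers":0},{"ax":0,"ay":0,"az":0,"tx":-0.03,"ty":0,"tz":0.05,"fingers":0},{"ax":0,"ay":0,"az":0,"tx":-0.07,"ty":0,"tz":0.06,"fingers":0},{"ax":0,"ay":0,"az":0,"tx":-0.11,"ty":-0.02,"tz":0.06,"fingers":0}]'
python3 -m creep '[{"ax":0,"ay":0,"az":0,"tx":-0.03,"ty":-0.04,"tz":0,"fingers":0},{"ax":0,"ay":0,"az":0,"tx":-0.03,"ty":-0.08,"tz":0,"fingers":0},{"ax":0,"ay":0,"az":0,"tx":-0.03,"ty":-0.13,"tz":0,"fingers":0},{"ax":0,"ay":0,"az":0,"tx":-0.03,"ty":-0.18,"tz":0,"fingers":0},{"ax":0,"ay":0,"az":0,"tx":-0.03,"ty":-0.23,"tz":0,"fingers":0}]'
python3 -m creep '[{"ax":0,"ay":0,"az":0,"tx":0,"ty":-0.04,"tz":-0.02,"fingers":0},{"ax":0,"ay":0,"az":0,"tx":0,"ty":-0.08,"tz":-0.04,"fingers":0},{"ax":0,"ay":0,"az":0,"tx":0,"ty":-0.12,"tz":-0.06,"fingers":0},{"ax":0,"ay":0,"az":0,"tx":0,"ty":-0.16,"tz":-0.08,"fingers":0},{"ax":0,"ay":0,"az":0,"tx":0,"ty":-0.16,"tz":-0.08,"fingers":0}]'
python3 - <<'E'
from h import *
from plant import viewer
c=viewer.capture("top");pickle.dump(c,open("topz.pkl","wb"));crop(c,170,130,360,255,4,"pics/topz.png")
c=viewer.capture("scene");pickle.dump(c,open("scz.pkl","wb"));crop(c,220,170,330,245,7,"pics/scz.png");cv2.imwrite("pics/scz_full.png",c["pixels"])
E
```

```text
time_s: 21.9
tcp_pos: [0.5956, -0.0622, 0.0777]
eef_rot: [8.4, 89.8, -10.1]
contact_force: [7.9, -4.2, -1.8]
gripper_width: 0.0001
21.9 base xyz 0.0679819892552488 -0.14043548952616972 0.07773737282473078 zyaw -18.51514037427043 down [ 0.0028 -0.0005 -1.    ] F base 8.797470486504599 -1.5295318704313006 -1.8291208786264341
time_s: 22.4
tcp_pos: [0.6449, -0.0992, 0.1869]
eef_rot: [-160.2, 89.8, -178.7]
contact_force: [0.8, 0.2, 0.2]
gripper_width: 0.0008
time_s: 22.9
tcp_pos: [0.5698, -0.319, 0.2167]
eef_rot: [168.2, 89.9, 149.7]
contact_force: [1.8, 0.3, 0.0]
gripper_width: 0.0006
time_s: 23.4
tcp_pos: [0.4404, -0.4464, 0.2166]
eef_rot: [166.2, 89.8, 147.4]
contact_force: [0.2, 1.1, -0.0]
gripper_width: 0.0005
```

View pics/topz.png

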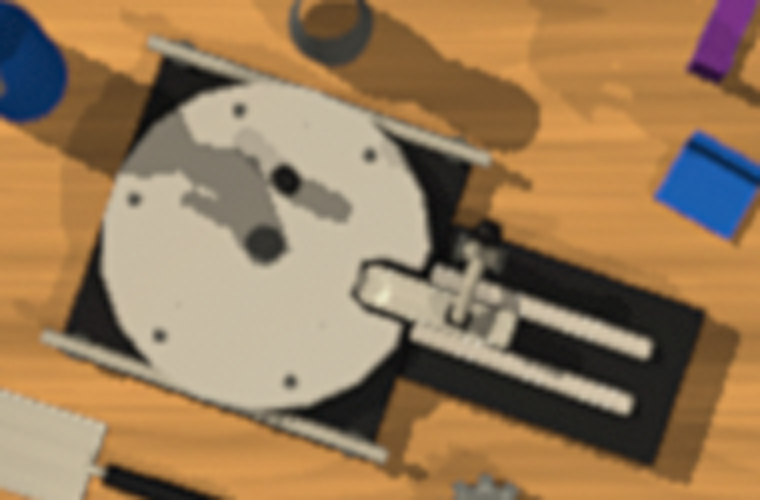

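View pics/scz.png

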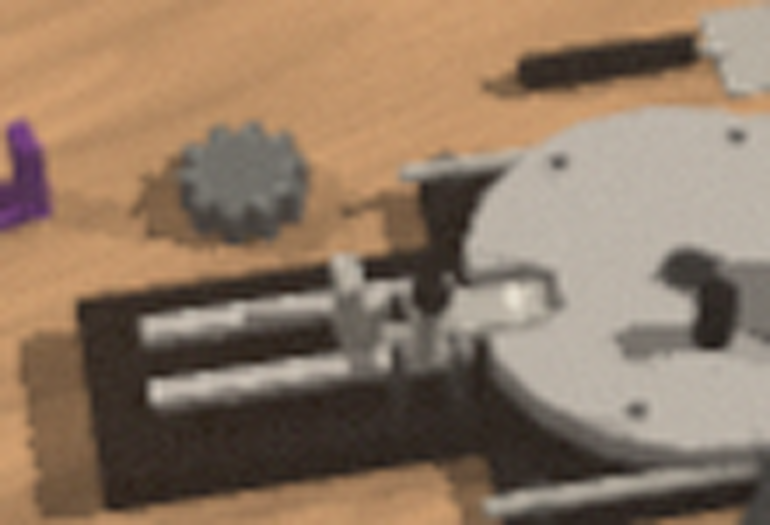

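View pics/scz_full.png

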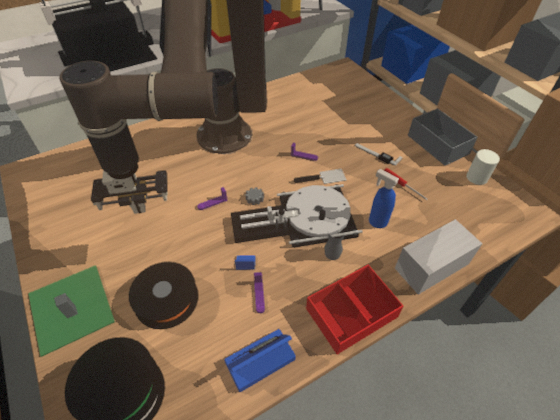

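Run:
```python
from h import *
c=load("topz.pkl");crop(c,250,180,305,220,14,"pics/nz.png")
f=lambda u,v,z:(lambda d:print((u,v),z,d@XB,d@YB))(ray(c,170+(u+.5)/4-.5,130+(v+.5)/4-.5,z)[:2]-C)
f(488,232,.119);f(362,284,.038);f(510,328,.081)
```

```text
(488, 232) 0.119 0.050881009453462696 -0.13874070996779198
(362, 284) 0.038 -0.003237948629543607 -0.069510673541739
(510, 328) 0.081 -0.001144330016403388 -0.17327898296910937
```

View pics/nz.png

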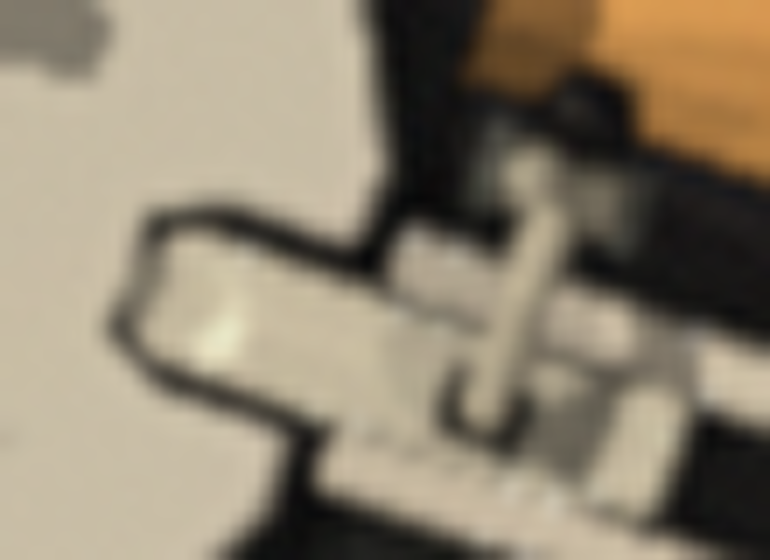

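```bash
python3 - <<'E'
from h import *
for n in("topz.pkl","scz.pkl"):
    c=load(n);g=cv2.cvtColor(c["pixels"],cv2.COLOR_BGR2GRAY).astype(np.float32)
    for x in(-.008,-.004,0,.004,.008):
        print(n,x,[int(cv2.remap(g,*[np.float32([[k]]) for k in proj(c,b2w(x,-y/1000,.044))],cv2.INTER_LINEAR)[0,0]) for y in range(58,86,2)])
    print(angle(c))
    # rim far/near check of the centre along y_b
    for s in(1,): print([int(cv2.remap(g,*[np.float32([[k]]) for k in proj(c,b2w(-.0,y/1000,.047))],cv2.INTER_LINEAR)[0,0]) for y in range(100,122,2)])
    print([int(cv2.remap(g,*[np.float32([[k]]) for k in proj(c,b2w(-.03,-y/1000,.047))],cv2.INTER_LINEAR)[0,0]) for y in range(96,116,2)],"expect 105.8")
E
python3 lk.py
```

```text
topz.pkl -0.008 [191, 189, 174, 137, 110, 106, 135, 161, 180, 185, 188, 195, 208, 219]
topz.pkl -0.004 [190, 189, 179, 157, 131, 123, 133, 160, 175, 182, 183, 186, 196, 209]
topz.pkl 0 [190, 190, 183, 159, 134, 119, 130, 151, 174, 181, 185, 187, 191, 199]
topz.pkl 0.004 [190, 188, 174, 147, 117, 113, 131, 163, 178, 185, 187, 191, 194, 198]
topz.pkl 0.008 [190, 187, 171, 130, 90, 79, 117, 156, 180, 180, 180, 182, 186, 187]
(np.float64(0.01033813144188369), np.float32(143.42429), np.float64(0.018407346410139525))
[141, 172, 188, 189, 184, 174, 151, 139, 138, 139, 140]
[190, 192, 187, 168, 124, 74, 34, 15, 32, 47] expect 105.8
scz.pkl -0.008 [178, 179, 181, 157, 132, 114, 110, 132, 149, 163, 173, 185, 191, 199]
scz.pkl -0.004 [179, 178, 173, 160, 135, 118, 108, 129, 151, 163, 174, 182, 190, 202]
scz.pkl 0 [178, 178, 168, 152, 132, 116, 113, 120, 143, 160, 174, 179, 183, 194]
scz.pkl 0.004 [179, 177, 170, 151, 132, 114, 112, 118, 141, 161, 172, 178, 179, 185]
scz.pkl 0.008 [179, 178, 175, 167, 157, 146, 140, 145, 152, 163, 167, 168, 168, 170]
(np.float64(-0.07765580751368974), np.float32(111.52903), np.float64(-0.07159265358985856))
[165, 174, 178, 176, 172, 160, 150, 145, 144, 146, 150]
[170, 172, 172, 167, 153, 121, 89, 59, 48, 43] expect 105.8
23.5 base xyz 0.04468368175541678 -0.5513321544091999 0.21670399726742134 zyaw -18.680345448388522 down [-0.0016  0.0015 -1.    ] F base 0.3135640503657159 -0.042268399248996745 0.9245990828110519
```

Run:
```python
from plant import order
print(order.close_job())
```

```text
the job is handed in; nothing more can be done
None
```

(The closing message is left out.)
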